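# Fit two fork rods into their cartridge tubes

## Task

On the bike workshop bench, take the two capped fork rods out of the slanted rack and fit each into its own upright tube: the slim rod into the narrow tube and the stout rod into the wide tube. Push each one down against its piston until it is fully home, with the cap sitting on the tube's rim, and let go. Leave the drift in the rack and everything else on the bench where it is.

Things in the scene. Friction and masses are not known exactly. Their poses are not given: they have to be found in the camera images.
- slim_rod: the slim fork rod: plain round steel shaft, 12 mm in diameter and 100 mm long, with a slightly rounded lower end, under a plain cylindrical cap 28 mm in diameter and 30 mm tall (total 130 mm). Origin at the centre of the shaft's lower end, z along the axis towards the cap, so the cap spans z = 100 to 130 mm. Starts in one of the rack's sockets (any of the three), leaning with it
- stout_rod: the stout fork rod: plain round steel shaft, 16 mm in diameter and 80 mm long, with a slightly rounded lower end, under a plain cylindrical cap 38 mm in diameter and 30 mm tall (total 110 mm). Origin at the centre of the shaft's lower end, z along the axis towards the cap, so the cap spans z = 80 to 110 mm. Starts in one of the rack's sockets (any of the three), leaning with it
- slim_rod_seat (a point): centre of the underside of the slim rod's cap (100 mm up its axis)
- stout_rod_seat (a point): centre of the underside of the stout rod's cap (80 mm up its axis)
- narrow_tube: the narrower, taller upright aluminium tube in a clamp, fixed to the bench: bore 16 mm, outside 31 mm, mouth flared to 21 mm over its top 12 mm; rim 124 mm above the bench. Base plate 80 x 80 x 8 mm; two clamp jaws beside the tube (along its y) up to 42 mm. A brass piston inside has to be pushed down by the rod. Origin on the bench under the tube's axis, z up
- wide_tube: the wider, shorter upright aluminium tube in a clamp, fixed to the bench: bore 20 mm, outside 37 mm, mouth flared to 25 mm over its top 12 mm; rim 104 mm above the bench. Base plate 80 x 80 x 8 mm; two clamp jaws beside the tube (along its y) up to 42 mm. A brass piston inside has to be pushed down by the rod. Origin on the bench under the tube's axis, z up
- narrow_tube_rim (a point): centre of the narrow tube's mouth, at rim height
- wide_tube_rim (a point): centre of the wide tube's mouth, at rim height
- narrow_tube_piston (a joint): how far the floating piston in the narrow tube has been pushed down (m, 0 to 0.045). Its top lies 60 mm below the rim at 0; a drag of about 5 N holds it wherever it is left. It starts at 0 to 0.015 and reads about 0.040 when the rod is fully home
- wide_tube_piston (a joint): how far the floating piston in the wide tube has been pushed down (m, 0 to 0.045). Its top lies 42 mm below the rim at 0; a drag of about 5 N holds it wherever it is left. It starts at 0 to 0.015 and reads about 0.038 when the rod is fully home
- rack: tool rack fixed to the bench: wooden block 196 mm wide with three sockets, 18 mm wide, 50 mm deep, 65 mm apart along its y, leaning 20 degrees: their upper ends point to the rack's -x (robot's side), mouths 76 mm above the bench. Base 100 x 216 x 12 mm. Two rods and a drift stand in the sockets with play, leaning 20 to 30 degrees. Origin on the bench under the middle socket's floor, z up
- spray_can: spray can (closed cylinder), 48 mm across, 160 mm tall, standing; origin at the centre of its underside, z up
- cleaner_bottle: plastic bottle, 50 mm across, 170 mm tall, standing; origin at the centre of its underside, z up
- grease_jar: squat jar, 60 mm across, 55 mm tall; origin at the centre of its underside, z up
- cassette: stack of three sprockets, about 100 mm across, 30 mm tall, lying flat; origin at the centre of its underside
- cone_wrench: flat wrench, 160 mm long, lying on the bench along its x; origin near its middle, on the underside
- screwdriver: screwdriver, 190 mm long, lying on the bench along its x; origin near its middle, on the underside
- pedal: bicycle pedal, body 95 x 62 x 20 mm with a 50 mm long axle stub along +x, lying flat; origin at the centre of the body's underside
- drift: bystander in the rack's third socket: a steel drift, 14 mm shank 90 mm long under a rounded, tapering barrel handle 32 mm across and 48 mm long; origin at the lower end of its shank, z up along its axis. Not part of the job; it stays in the rack
Things that resemble listed ones, but are neither listed nor needed, are in the scene too. Leave any yellow look-alike of the slim_rod alone.

How it is judged:
By the outcome, as a careful person would: the job done as asked, in the order asked, and still so for the second after the job is handed in, with the robot touching nothing.
It also fails if it takes over 72 s, if anything falls off the work surface, if the arm or the gripper's body presses on something with over 40 N, if the wrist force passes 120 N, or if a joint passes its speed limit or range.

## Robot

A 6-joint arm with a two-finger parallel gripper is mounted at the origin on the work surface. World frame = base frame: x ahead of the robot, y to its left, z up, the work surface at z = 0. Lengths are in mm, angles in rad, forces in N, time in s.
With the tool pointing down it reaches from about 300 to 950 mm from the base axis. Payload 3.1 kg.
Tool frame: the origin (TCP) lies at the very end of the fingers, on their centre line; the grasp point (between the pads) lies 19 mm behind it; z points along the fingers, x is the direction in which the jaws open and shut, and the axes are right-handed (so a half turn about z gives the same grasp; the last joint's range is limited). The gripper opens to 85 mm and grips with 20 to 120 N. Pads are 22 mm wide; open, the fingers measure 114 mm over their backs; the gripper's body (76 mm by 85 mm) begins 54 mm behind the grasp point. The pads swing forward as they close: fully open they stand 13 mm farther back than shut.
Start: joints at [1.131, 0.308, 1.634, -0, 1.2, -0.07], TCP at [225.919, 582.746, 231.272] pointing down, gripper open.
Joint ranges: [-3.06, 3.06], [-0.79, 1.96], [0.05, 2.63], [-1.19, 4.34], [0.05, 2.64], [-2.94, 2.94]. Speed limits (rad/s): [2.79, 2.79, 3.14, 3.14, 3.14, 3.14].

## Interface

Orientations are given as a unit quaternion [w, x, y, z].
In Python, from plant import bot, cams, job_done gives the robot as it stands.
- The arm moves only by the shell command python3 -m crank 'ROWS' [FORCE]. ROWS is JSON, a list of rows, each an object with "rotation": the turn, a rotation vector about the tool's x, y, z in rad, a list of three; "xyz": the shift along the tool's x, y, z in mm, a list of three; "jaw": the opening, from -1 (shut) to 1 (fully open). A call has exactly 5 rows; each row is the pose to reach, as a shift and turn from the pose commanded when the call began, along the tool's axes at that moment; what a row does not reach only later rows make up. A row lasts 1/10 s, in which the tool goes at most 50 mm and 8.59 degrees, less where a joint would pass 70% of its speed; a pose out of reach is approached as far as the arm can. A call with a gripper value outside its range is refused whole. The fingers move at their own pace and stop on an object; FORCE is the grip in N (left out, the last holds). Time passes only in rows, so rows that repeat a pose let the fingers close, or fill a call up. It gives the time, the measured TCP pose, the force and the opening at its end, in the units of the state.
- bot.get_state(): the state, without advancing time (a new reading comes with each control period).
- cams.snapshot(name): name is "scene" or "side" or "wrist"; returns the picture (400x640x3 uint8, blue, green, red); there is no depth.
- cams.camera_info(name): a dict with "fx", "fy", "cx", "cy" (pixels), "position" and "orientation" of the camera in the world; the wrist camera has in their place "hand_eye" (4x4, takes a point from camera to tool coordinates, whose origin is the TCP and whose axes are the tool frame's). Camera axes: x right, y down, z forward; pixel columns grow to the right and rows downward; lengths in mm; the calibration is good to about 2 mm. A picture is of the moment at which its call begins: read the wrist's pose just before it. camera_info takes no time and is no camera call.
- job_done(): hands the job in, once; it reports no verdict.
The state is a dict: "t": time; "joint_positions": joint angles; "dq": joint speeds; "joint_torque": joint torques, N m; "ee_pos": TCP position; "tcp_rot": TCP orientation; "wrist_force": force on the tool from outside, world axes, zero at the start; "ft_torque": the same for the moment, N m; "gripper_width": finger opening in mm.
Only numpy, scipy, OpenCV 4.12 (cv2) and the standard library are available. Lean on these libraries where they do the work, as an engineer would, in place of code of your own. Each camera call takes 0.05 s, during which the arm holds its last target.

## Working session

There is one attempt and no reset: what is moved stays moved. The work goes in short steps, Python scripts to look and compute and a shell command to move; the robot and the scene stay as the last step left them, time stands still between calls to the robot, and variables do not carry over. Pictures are saved under pics/ and viewed, and the job is handed in when it is done.

```bash
ls -la; mkdir -p pics
python3 - <<'E'
from plant import bot,cams
import cv2
print(bot.get_state())
for n in ["scene","side","wrist"]:
    i=cams.camera_info(n); print(n,i)
    cv2.imwrite(f"pics/{n}0.png",cams.snapshot(n))
E
```

```text
total 12
drwxr-xr-x  3 agent agent 4096 Dec  5 22:47 .
drwxr-xr-x 23 root  root  4096 Dec  5 22:47 ..
drwxr-xr-x  2 agent agent 4096 Dec  5 22:47 pics
{'t': 0.0, 'joint_positions': array([ 1.13127727e+00,  3.08992504e-01,  1.63520960e+00, -4.96128548e-06,
        1.19968408e+00, -6.96736288e-02]), 'dq': array([-0.00100539, -0.00106673, -0.00100613, -0.00038218,  0.00320071,
        0.00085356]), 'joint_torque': array([-1.70881445e-03, -4.15259600e+01, -2.76657701e+01, -2.67190189e-04,
        1.01720952e-02,  7.24928043e-06]), 'ee_pos': array([225.57807977, 581.98442656, 230.04387419]), 'tcp_rot': array([ 5.82513176e-04,  8.25066009e-01,  5.65035190e-01, -9.87800818e-04]), 'wrist_force': array([ 0.16143968, -0.01229282, -0.10201159]), 'ft_torque': array([ 0.01497929, -0.05019831,  0.00393187]), 'gripper_width': 85.19289373514655}
scene {'fx': 377.081235526476, 'fy': 377.081235526476, 'cx': 325.07482290940396, 'cy': 201.7689197014146, 'position': array([876.8925852 , 466.41251274, 839.55987248]), 'orientation': array([-0.09372275,  0.28706042,  0.9014644 , -0.31011981])}
side {'fx': 395.5807501216328, 'fy': 395.5807501216328, 'cx': 322.33889362811914, 'cy': 200.86832633012617, 'position': array([  41.47224531, -527.44265362,  727.96181593]), 'orientation': array([-0.3869127 ,  0.8457752 , -0.32929488,  0.16287345])}
wrist {'fx': 325.22795499008845, 'fy': 325.22795499008845, 'cx': 313.8671044242528, 'cy': 203.81220434608326, 'hand_eye': array([[ 9.99999090e-01, -8.32196833e-04,  1.06175822e-03,
        -1.01673895e+00],
       [ 5.02074873e-04,  9.60102186e-01,  2.79648960e-01,
        -7.05420528e+01],
       [-1.25211936e-03, -2.79648173e-01,  9.60101730e-01,
        -1.41285797e+02],
       [ 0.00000000e+00,  0.00000000e+00,  0.00000000e+00,
         1.00000000e+00]])}
```

View pics/scene0.png

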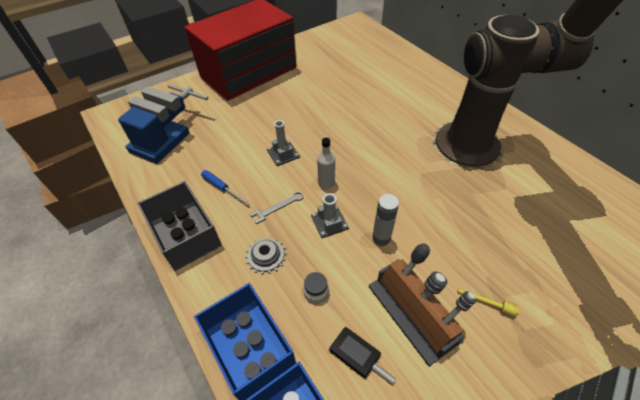

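View pics/side0.png

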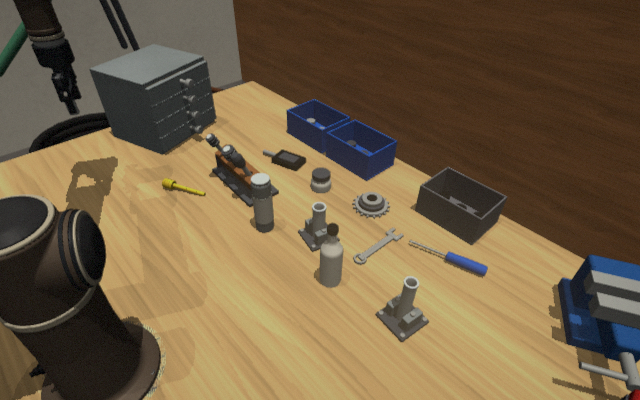

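View pics/wrist0.png

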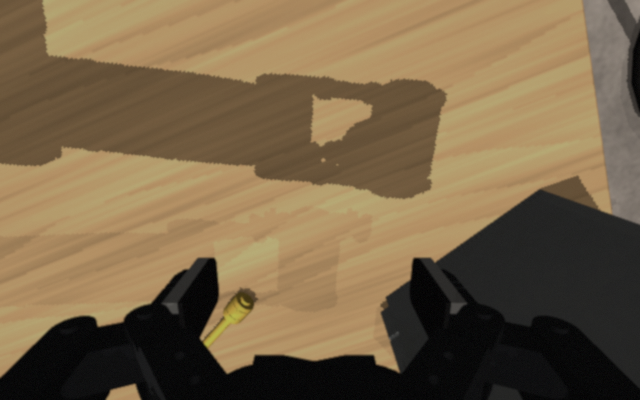

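The scene view shows the rack at about (420,310). The dark drift handle is at (420,253), and the two silver caps are at (436,284) and (466,300). The tubes are at (280,140) and (329,210). The yellow look-alike lies on the bench at (495,303). Next I'll zoom in.

Run:
```python
import cv2,numpy as np
a=cv2.imread('pics/scene0.png');b=cv2.imread('pics/side0.png')
z=lambda im,x,y,w,h,f:cv2.resize(im[y:y+h,x:x+w],None,fx=f,fy=f,interpolation=cv2.INTER_CUBIC)
cv2.imwrite('pics/z1.png',np.hstack([z(a,360,230,130,135,4.4)[:590],]))
cv2.imwrite('pics/z2.png',z(a,250,110,110,135,4.4))
cv2.imwrite('pics/z3.png',z(b,190,120,120,110,5))
cv2.imwrite('pics/z4.png',z(b,285,190,155,155,3.8))
```

```text
(no output)
```

View pics/z1.png

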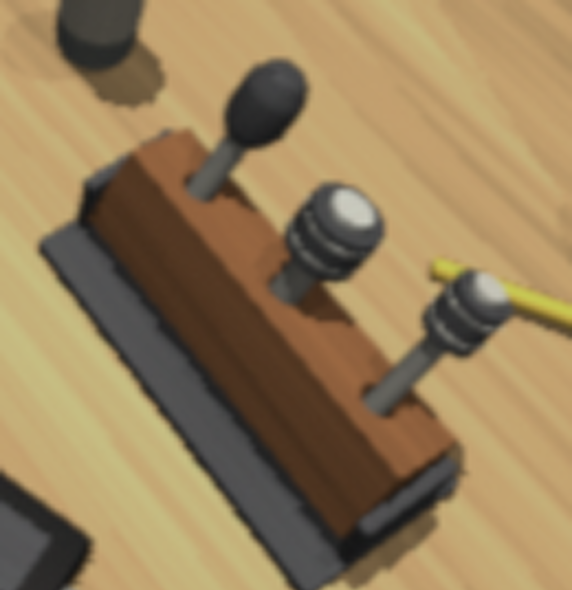

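View pics/z2.png

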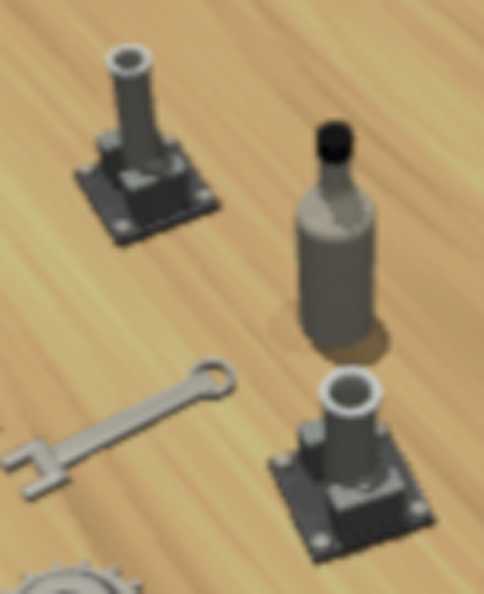

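View pics/z3.png

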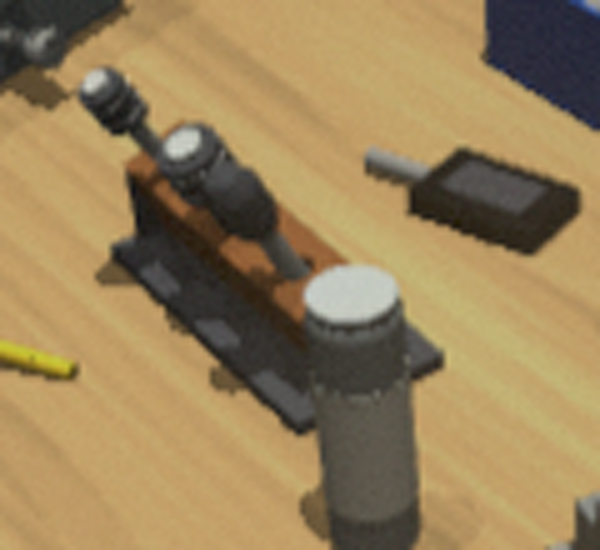

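View pics/z4.png

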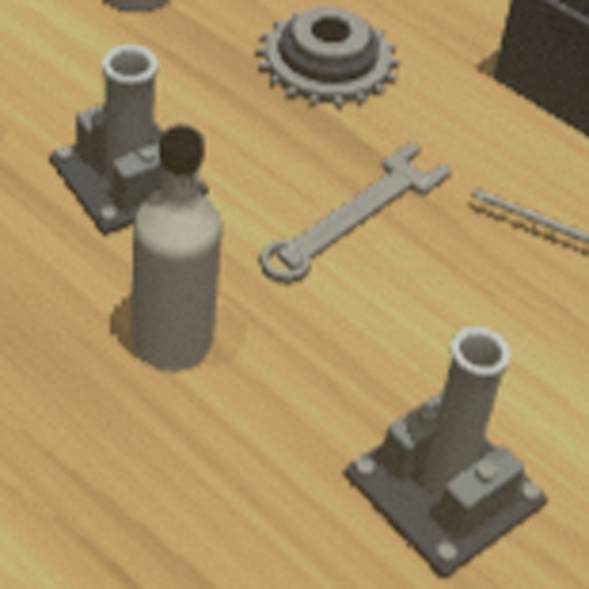

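The slim rod is in the socket nearest (446,321) in the scene view, the stout rod is in the middle one, and the drift is at the far end. The narrow, taller tube's rim is at scene (279,124) and side (411,283). The wide tube's rim is at scene (330,199) and side (319,207).

```bash
cat > h.py <<'E'
import numpy as np, cv2
from scipy.spatial.transform import Rotation as R
from plant import bot,cams
def q2R(q): return R.from_quat(np.r_[q[1:],q[0]]).as_matrix()
def cam(name,pose=None):
    i=cams.camera_info(name); K=np.array([[i['fx'],0,i['cx']],[0,i['fy'],i['cy']],[0,0,1]])
    if 'hand_eye' in i:
        if pose is None:
            s=bot.get_state(); pose=(s['ee_pos'],s['tcp_rot'])
        T=np.eye(4);T[:3,:3]=q2R(pose[1]);T[:3,3]=pose[0];T=T@i['hand_eye']
        return K,T[:3,:3],T[:3,3]
    return K,q2R(i['orientation']),np.array(i['position'])
def proj(c,P):
    K,Rm,p=c; q=(np.atleast_2d(P)-p)@Rm@K.T; return q[:,:2]/q[:,2:]
def ray(c,uv):
    K,Rm,p=c; d=Rm@np.linalg.solve(K,[uv[0],uv[1],1]); return p,d/np.linalg.norm(d)
def atz(c,uv,z):
    p,d=ray(c,uv); return p+d*(z-p[2])/d[2]
def tri(obs):
    A=np.zeros((3,3));b=np.zeros(3)
    for c,uv in obs:
        p,d=ray(c,uv);M=np.eye(3)-np.outer(d,d);A+=M;b+=M@p
    X=np.linalg.solve(A,b); return X,[np.round(proj(c,X)[0]-uv,1) for c,uv in obs]
E
python3 - <<'E'
from h import *
np.set_printoptions(precision=1,suppress=True)
s=cam('scene');d=cam('side')
for n,a,b,z in [('narrow',(279.3,123.9),(411.3,282.9),124),('wide',(329.8,198.9),(319.5,207.4),104),('stouttop',(440.7,277.7),(226.8,148.6),None),('slimtop',(471.6,295.5),(209.6,136),None)]:
    print(n,*tri([(s,a),(d,b)]), z and (atz(s,a,z),atz(d,b,z)))
print('mouths stout,slim,drift',atz(s,(425.9,295.9),76),atz(s,(445.9,321.4),76),atz(s,(406,272),76))
# rack base corners top z12
for uv in [(40,245),(305,590)]: print(atz(s,(uv[0]/4.4+360,uv[1]/4.4+230),12))
# tube base corners
for uv in [(75,175),(120,243),(218,205),(270,463),(318,562),(434,520)]: print('b',atz(s,(uv[0]/4.4+250,uv[1]/4.4+110),8))
for uv,z in [((325,190),0)]:pass
print('can top',atz(s,(388,202),160),'bottle top',atz(s,(326,143),170))
E
```

```text
narrow [ 503.2 -304.3  117.8] [array([0.2, 0.1]), array([ 0.4, -0.1])] (array([ 506.8, -298.3,  124. ]), array([ 497.8, -306.3,  124. ]))
wide [536.   -8.3  97.8] [array([0.1, 0. ]), array([ 0.1, -0. ])] (array([539.1,  -4.6, 104. ]), array([531. , -13.2, 104. ]))
stouttop [486.1 312.2 130.8] [array([ 0., -0.]), array([0., 0.])] None
slimtop [473.8 376.9 146.2] [array([-0.2,  0. ]), array([-0.1, -0. ])] None
mouths stout,slim,drift [512.7 312.2  76. ] [518.7 376.   76. ] [508.7 245.6  76. ]
[573.3 203.2  12. ]
[582.9 412.   12. ]
b [ 540.9 -339.6    8. ]
b [ 548.7 -263.8    8. ]
b [ 474.2 -255.1    8. ]
b [568.6 -49.3   8. ]
b [585.7  27.1   8. ]
b [511.9  43.1   8. ]
can top [462.3 115.6 160. ] bottle top [ 471.4 -115.9  170. ]
```

```bash
cat >> h.py <<'E'
def toolR(lean,yaw):
    """tool z = down & forward by lean in direction of rack +x (yaw), tool x = rack +y"""
    c,s=np.cos(yaw),np.sin(yaw)
    x=np.array([-s,c,0]); z=np.array([np.sin(lean)*c,np.sin(lean)*s,-np.cos(lean)])
    return np.column_stack([x,np.cross(z,x),z])
def plan(target,Rt):
    s=bot.get_state(); R0=q2R(s['tcp_rot'])
    np.set_printoptions(precision=4,suppress=True)
    print('t',round(s['t'],2),'xyz',np.round(R0.T@(np.array(target)-s['ee_pos']),1),'rot',np.round(R.from_matrix(R0.T@Rt).as_rotvec(),4),'F',np.round(s['wrist_force'],1),'w',round(s['gripper_width'],1))
E
python3 -c "
from h import *
plan([425,349,262],toolR(np.radians(25),-.07))"
```

```text
t 0.15 xyz [-145.4  270.2  -31.5] rot [-0.4335  0.0672 -0.2947] F [-1.3 -0.  -0.6] w 85.1
```

```bash
python3 -m crank '[{"xyz":[-24,44,-6],"rotation":[-0.08,0.012,-0.05],"jaw":1},{"xyz":[-48,88,-12],"rotation":[-0.16,0.024,-0.1],"jaw":1},{"xyz":[-72,132,-18],"rotation":[-0.25,0.04,-0.16],"jaw":1},{"xyz":[-97,176,-24],"rotation":[-0.34,0.05,-0.23],"jaw":1},{"xyz":[-121,220,-28],"rotation":[-0.4335,0.067,-0.295],"jaw":1}]'
python3 -c "
from h import *
plan([425,349,262],toolR(np.radians(25),-.07))"
```

```text
t: 0.65
ee_pos: [386.8, 391.5, 259.8]
tcp_rot: [0.159, 0.712, 0.667, 0.15]
wrist_force: [1.5, 0.2, 0.4]
gripper_width: 85.4
t 0.65 xyz [-39.9  38.   15.5] rot [ 0.005  -0.0028  0.0031] F [1.5 0.2 0.4] w 85.4
```

```bash
python3 -m crank '[{"xyz":[-32,30,12],"rotation":[0,0,0],"jaw":0.3},{"xyz":[-40,38,16],"rotation":[0,0,0],"jaw":0.3},{"xyz":[-40,38,16],"rotation":[0,0,0],"jaw":0.3},{"xyz":[-40,38,16],"rotation":[0,0,0],"jaw":0.3},{"xyz":[-40,38,16],"rotation":[0,0,0],"jaw":0.3}]'
python3 - <<'E'
from h import *
s=bot.get_state();print(s['ee_pos'],s['tcp_rot'],s['gripper_width'])
np.save('w1.npy',np.r_[s['ee_pos'],s['tcp_rot']])
im=cams.snapshot('wrist');cv2.imwrite('pics/w1.png',im)
E
```

```text
t: 1.15
ee_pos: [423.4, 350.9, 260.5]
tcp_rot: [0.158, 0.714, 0.666, 0.148]
wrist_force: [-0.3, -0.5, -0.1]
gripper_width: 55.3
[423.41316185 350.89229917 260.4726307 ] [0.15762744 0.71369117 0.66614689 0.14848176] 55.26118279172698
```

View pics/w1.png

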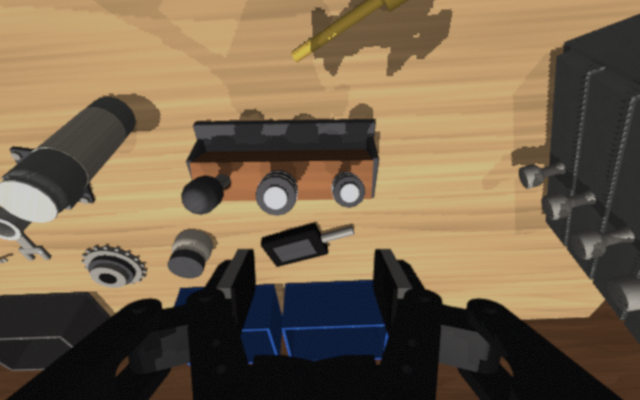

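Run:
```python
import cv2
a=cv2.imread('pics/w1.png')
cv2.imwrite('pics/w1z.png',cv2.resize(a[105:235,170:400],None,fx=3.4,fy=3.4,interpolation=cv2.INTER_CUBIC))
```

```text
(no output)
```

View pics/w1z.png

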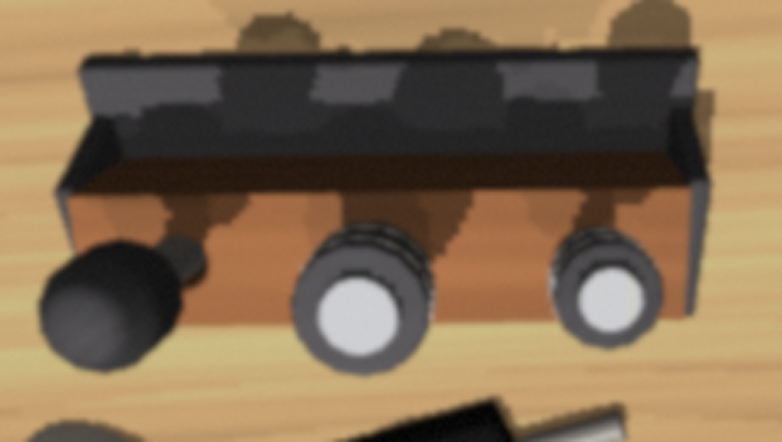

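The wrist view shows the drift on the left at (202,195), the stout cap with its top at (275,198) and the slim cap with its top at (349,193). I'll triangulate these with the fixed cameras.

Run:
```python
from h import *
np.set_printoptions(precision=1,suppress=True)
w=np.load('w1.npy');W=cam('wrist',(w[:3],w[3:]))
s=cam('scene');d=cam('side')
for n,a,b,c,D in [('stout',(440.7,277.7),(226.8,148.6),(275.2,197.6),312),('slim',(471.6,295.5),(209.6,136),(349.1,192.6),298)]:
    print(n,*tri([(s,a),(d,b),(W,c)]));print('sw',tri([(s,a),(W,c)])[0],'dw',tri([(d,b),(W,c)])[0])
    p,dd=ray(W,c); print(p+dd*D, [np.round(atz(W,c,z),1) for z in (130,140,150)])
# mouths in wrist picture
for uv in [(390,205),(605,200)]: print(atz(W,(uv[0]/3.4+169.5,uv[1]/3.4+104.5),76))
# rack base/wood corners
for uv,z in [((82,62),12),((697,50),12),((66,190),76),((690,190),76)]: print('c',atz(W,(uv[0]/3.4+169.5,uv[1]/3.4+104.5),z))
```

```text
stout [486.4 311.5 131.8] [array([-0.2, -0.4]), array([ 0.2, -0.2]), array([ 1., -1.])]
sw [486.9 311.6 132.4] dw [485.9 310.7 132.5]
[496.  308.3 121.5] [array([489. , 310.1, 130. ]), array([480.7, 312.2, 140. ]), array([472.4, 314.3, 150. ])]
slim [473.9 376.7 146.5] [array([-0.3, -0.1]), array([-0.1, -0.1]), array([ 0.3, -0.4])]
sw [473.8 376.8 146.9] dw [474.1 376.4 146.4]
[488.6 377.9 129.2] [array([487.9, 377.8, 130. ]), array([479.6, 377. , 140. ]), array([471.4, 376.1, 150. ])]
[490.1 314.7  76. ]
[492.9 380.7  76. ]
c [467.5 207.6  12. ]
c [477.8 417.   12. ]
c [477.7 217.3  76. ]
c [491.1 406.5  76. ]
```

```bash
cat > ov.py <<'E'
from h import *
def rod(top,lean,az,L,cr,sr):
    a=np.array([-np.sin(lean)*np.cos(az),-np.sin(lean)*np.sin(az),np.cos(lean)]) # up axis
    u=np.cross(a,[0,1,0]);u/=np.linalg.norm(u);v=np.cross(a,u);t=np.linspace(0,2*np.pi,60)
    circ=lambda d,r:np.array(top)-a*d+r*(np.outer(np.cos(t),u)+np.outer(np.sin(t),v))
    return a,[circ(0,cr),circ(30,cr),circ(30,sr),circ(L-55,sr)],circ
def draw(im,c,curves,crop,f):
    x,y,w,h=crop;o=cv2.resize(im[y:y+h,x:x+w],None,fx=f,fy=f,interpolation=cv2.INTER_CUBIC)
    for P,col in curves:
        p=(proj(c,P)-[x,y]+.5)*f
        cv2.polylines(o,[p.astype(int)],False,col,1)
    return o
E
python3 - <<'E'
from ov import *
np.set_printoptions(precision=1,suppress=True)
w=np.load('w1.npy');W=cam('wrist',(w[:3],w[3:]));s=cam('scene');d=cam('side')
for fn,ls,lt in [('A',25,21),('B',30,26)]:
    cu=[]
    for top,L,ln,cr,sr in [((474,376.8,146.7),130,ls,14,6),((486.5,311.5,132),110,lt,19,8)]:
        a,cs,circ=rod(top,np.radians(ln),-.055,L,cr,sr); cu+=[(k,(0,255,0)) for k in cs]
        cu.append((np.array([top,np.array(top)-a*(L-55)]),(0,0,255)))
    o1=draw(cv2.imread('pics/scene0.png'),s,cu,(405,255,85,85),4.6)
    o2=draw(cv2.imread('pics/side0.png'),d,cu,(195,120,85,85),4.6)
    cv2.imwrite(f'pics/ov{fn}.png',np.hstack([o1,o2]))
    o3=draw(cv2.imread('pics/w1.png'),W,cu,(240,150,130,75),5)
    cv2.imwrite(f'pics/ovw{fn}.png',o3)
E
```

```text
(no output)
```

View pics/ovA.png

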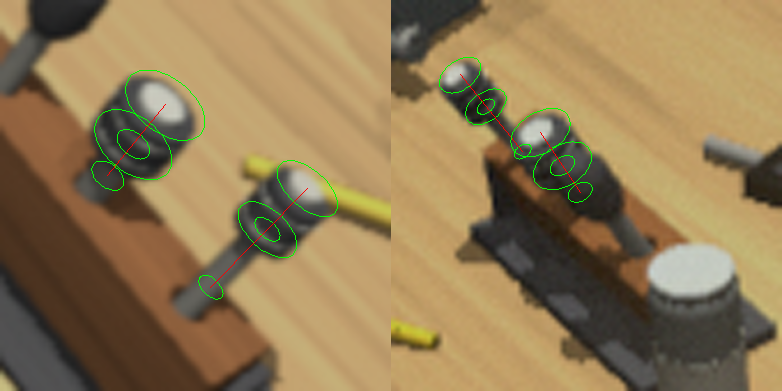

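View pics/ovB.png

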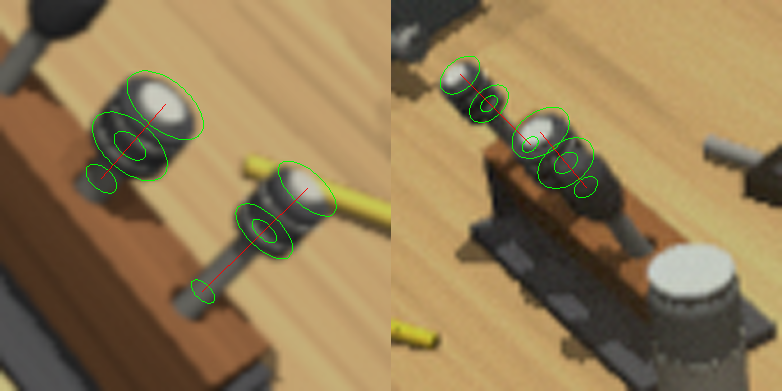

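View pics/ovwA.png

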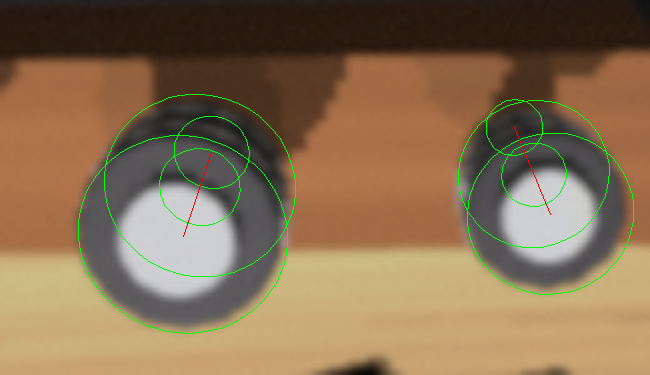

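View pics/ovwB.png

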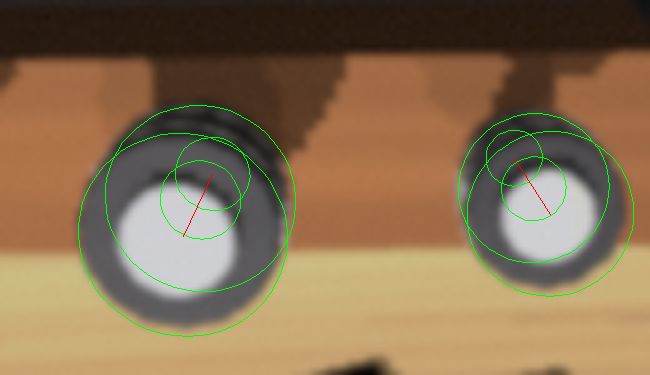

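The overlays put the slim rod's lean at about 28° and the stout's at about 23°, and the cap tops fit to within about 1–2 px. I'll approach the slim rod first.

```bash
python3 -c "
from h import *
Rt=toolR(np.radians(28),-.055);a=-Rt[:,2];print(a)
top=np.array([474,376.8,146.7])
plan(top+35*a,Rt)"
```

```text
[-0.46876167  0.02580792  0.88294759]
t 1.2 xyz [28.9 -5.7 88.8] rot [-0.0521  0.0043 -0.0124] F [-0.4  0.3  0.5] w 55.5
```

```bash
python3 -m crank '[{"xyz":[12,-2,30],"rotation":[-0.026,0.002,-0.006],"jaw":0.1},{"xyz":[29,-6,65],"rotation":[-0.052,0.004,-0.012],"jaw":0.1},{"xyz":[29,-6,89],"rotation":[-0.052,0.004,-0.012],"jaw":0.1},{"xyz":[29,-6,89],"rotation":[-0.052,0.004,-0.012],"jaw":0.1},{"xyz":[29,-6,89],"rotation":[-0.052,0.004,-0.012],"jaw":0.1}]'
cat > snap.py <<'E'
from h import *
import sys
def snap(tag,name='wrist',crop=None,f=1):
    s=bot.get_state(); im=cams.snapshot(name)
    np.save(f'pics/{tag}.npy',np.r_[s['ee_pos'],s['tcp_rot']]); cv2.imwrite(f'pics/{tag}_full.png',im)
    if crop: x,y,w,h=crop; im=im[y:y+h,x:x+w]
    cv2.imwrite(f'pics/{tag}.png',cv2.resize(im,None,fx=f,fy=f,interpolation=cv2.INTER_CUBIC))
if __name__=='__main__':
    a=sys.argv; snap(a[1],a[2],eval(a[3]) if len(a)>3 else None,float(a[4]) if len(a)>4 else 1)
E
python3 snap.py w2 wrist
```

```text
t: 1.7
ee_pos: [457.5, 377.1, 177.1]
tcp_rot: [0.176, 0.705, 0.667, 0.166]
wrist_force: [-0.2, 0.4, -0.4]
gripper_width: 47.0
```

View pics/w2.png

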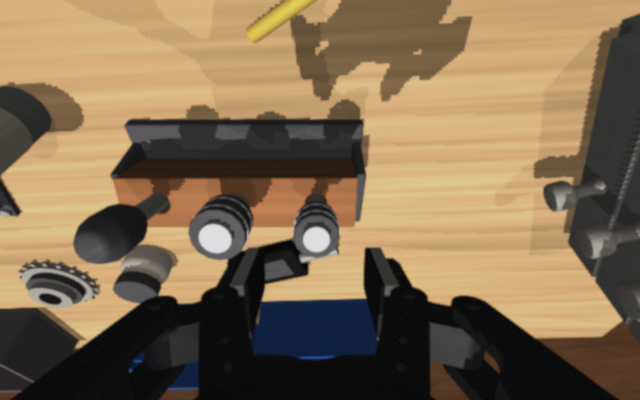

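Run:
```python
from h import *
np.set_printoptions(precision=1,suppress=True)
w=np.load('w1.npy');W=cam('wrist',(w[:3],w[3:]));w2=np.load('pics/w2.npy');W2=cam('wrist',(w2[:3],w2[3:]))
print(proj(W2,[474,376.8,146.7]))
print(proj(W2,w2[:3]+35*q2R(w2[3:])[:,2]))
print(tri([(W,(349.1,192.6)),(W2,(317,238.5))]), tri([(W,(275.2,197.6)),(W2,(213,238.5))]))
a=cv2.imread('pics/w2.png');cv2.imwrite('pics/w2z.png',cv2.resize(a[180:270,180:350],None,fx=4.5,fy=4.5,interpolation=cv2.INTER_CUBIC))
```

```text
[[316.9 237.7]]
[[315.7 236.9]]
(array([473.6, 376.6, 147.4]), [array([0.4, 0.2]), array([-0.5, -0.2])]) (array([482.1, 311.5, 137.8]), [array([-0.3, -0.3]), array([0.4, 0.3])])
```

View pics/w2z.png

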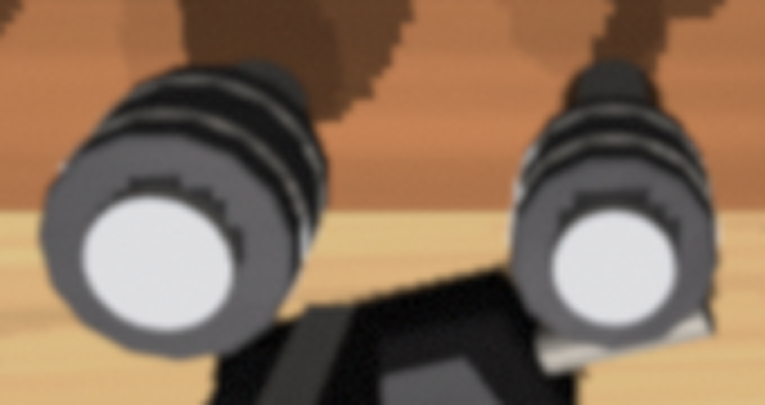

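```bash
python3 -m crank '[{"xyz":[0.5,0,15],"rotation":[0,0,0],"jaw":0.1},{"xyz":[0.5,0,30],"rotation":[0,0,0],"jaw":0.1},{"xyz":[0.5,0,45],"rotation":[0,0,0],"jaw":0.1},{"xyz":[0.5,0,57],"rotation":[0,0,0],"jaw":0.1},{"xyz":[0.5,0,65],"rotation":[0,0,0],"jaw":0.1}]' 40
python3 snap.py w3 wrist "(180,150,280,220)" 2.8
```

```text
t: 2.25
ee_pos: [488.8, 374.3, 118.1]
tcp_rot: [0.176, 0.706, 0.666, 0.165]
wrist_force: [-0.1, 0.7, 0.0]
gripper_width: 47.1
```

View pics/w3.png

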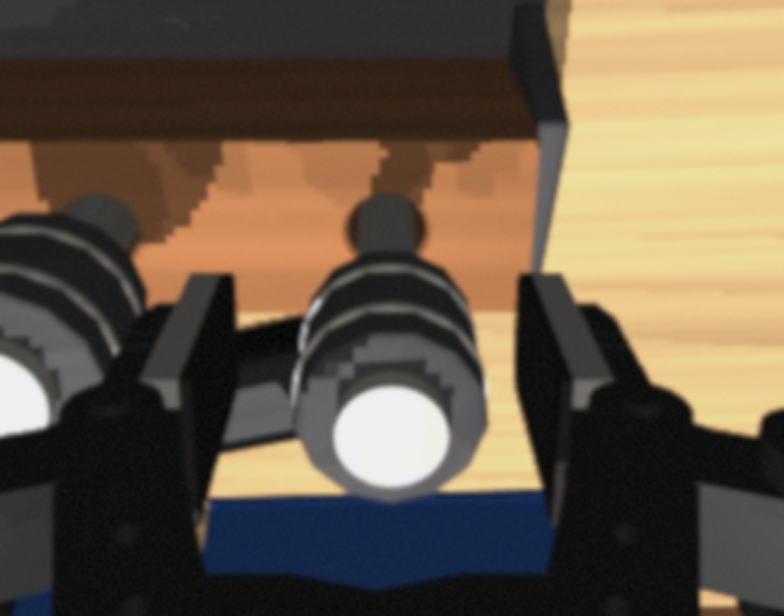

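Run:
```python
from h import *
w=np.load('pics/w3.npy');W=cam('wrist',(w[:3],w[3:]));Rt=q2R(w[3:])
f=lambda *t:np.round((proj(W,w[:3]+Rt@np.array(t,float))[0]-[180,150]+.5)*2.8)
for t in [(0,0,-30),(0,0,0),(3,0,-30),(3,0,0),(0,0,50),(23.5,-11,0),(-23.5,-11,0),(23.5,-11,-38)]: print(t,f(*t))
im=cv2.imread('pics/w3.png')
t=np.linspace(0,6.3,60)
for z in (-30,0): cv2.polylines(im,[np.array([f(2.5+14*np.cos(k),14*np.sin(k),z) for k in t]).astype(int)],False,(0,255,0),1)
for y in(-11,11):
  for s in (-1,1): cv2.line(im,tuple(map(int,f(s*23.5,y,0))),tuple(map(int,f(s*23.5,y,-38))),(0,0,255),1)
cv2.imwrite('pics/w3o.png',im)
```

```text
(0, 0, -30) [384. 421.]
(0, 0, 0) [382. 322.]
(3, 0, -30) [406. 421.]
(3, 0, 0) [400. 322.]
(0, 0, 50) [381. 219.]
(23.5, -11, 0) [523. 262.]
(-23.5, -11, 0) [242. 263.]
(23.5, -11, -38) [569. 380.]
```

View pics/w3o.png

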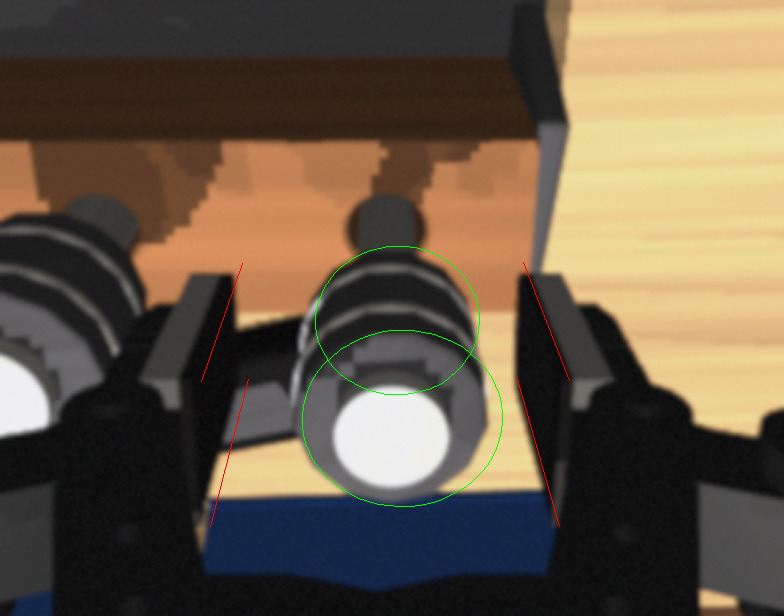

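The jaws sit astride the slim cap to within about 1 mm, with the cap top at (390,435) in the crop. I'll close the jaws and lift along the rod axis.

```bash
python3 -m crank '[{"xyz":[1,0,0],"rotation":[0,0,0],"jaw":-0.2},{"xyz":[1,0,0],"rotation":[0,0,0],"jaw":-0.6},{"xyz":[1,0,0],"rotation":[0,0,0],"jaw":-1},{"xyz":[1,0,0],"rotation":[0,0,0],"jaw":-1},{"xyz":[1,0,0],"rotation":[0,0,0],"jaw":-1}]' 60
python3 -m crank '[{"xyz":[0,0,-8],"rotation":[0,0,0],"jaw":-1},{"xyz":[0,0,-22],"rotation":[0,0,0],"jaw":-1},{"xyz":[0,0,-40],"rotation":[0,0,0],"jaw":-1},{"xyz":[0,0,-60],"rotation":[0,0,0],"jaw":-1},{"xyz":[0,0,-80],"rotation":[0,0,0],"jaw":-1}]'
python3 snap.py w4 wrist "(180,100,280,220)" 2.8
```

```text
t: 2.8
ee_pos: [488.6, 376.4, 120.3]
tcp_rot: [0.176, 0.705, 0.666, 0.166]
wrist_force: [0.1, -0.4, -2.3]
gripper_width: 26.6
t: 3.3
ee_pos: [450.1, 378.3, 192.3]
tcp_rot: [0.176, 0.706, 0.666, 0.166]
wrist_force: [0.9, -0.5, -0.7]
gripper_width: 26.4
```

View pics/w4.png

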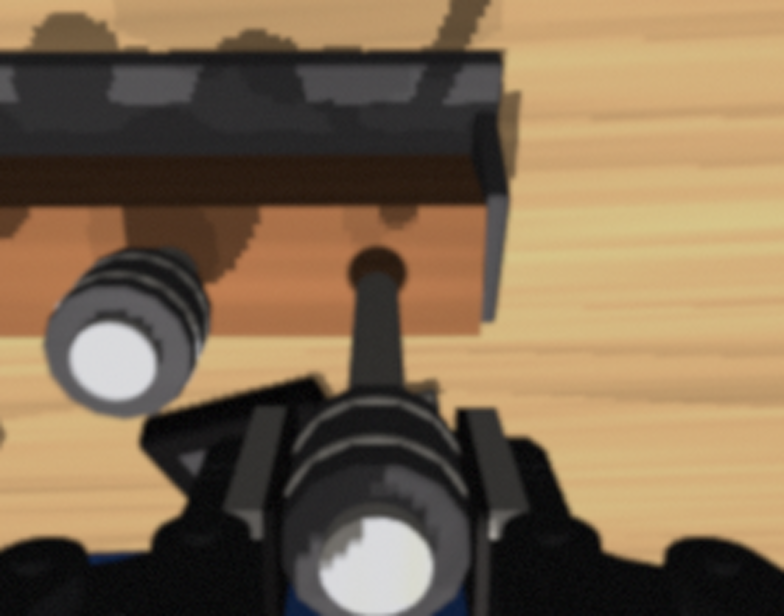

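```bash
python3 -c "
from h import *
plan([450,300,330],toolR(0,-.055))"
```

```text
t 3.35 xyz [ -79.3   67.1 -116.8] rot [ 0.492  -0.0037 -0.0025] F [-0.8  0.8  0.2] w 26.1
```

```bash
python3 -m crank '[{"xyz":[0,14,-25],"rotation":[0.08,0,0],"jaw":-1},{"xyz":[0,28,-50],"rotation":[0.18,0,0],"jaw":-1},{"xyz":[0,42,-75],"rotation":[0.29,0,0],"jaw":-1},{"xyz":[0,56,-98],"rotation":[0.4,0,0],"jaw":-1},{"xyz":[-15,67,-117],"rotation":[0.492,-0.004,-0.0025],"jaw":-1}]'
python3 snap.py s4 scene "(340,40,280,210)" 2.8
python3 -c "
from h import *
plan([500,-295,330],toolR(0,-.055))"
```

```text
t: 3.85
ee_pos: [455.0, 364.7, 329.0]
tcp_rot: [-0.001, 0.726, 0.688, -0.001]
wrist_force: [-0.7, 0.3, -1.2]
gripper_width: 26.5
t 3.9 xyz [-654.    78.3    3.3] rot [ 0.0012  0.0008 -0.0016] F [ 3.4 -0.7  1.6] w 26.7
```

View pics/s4_full.png

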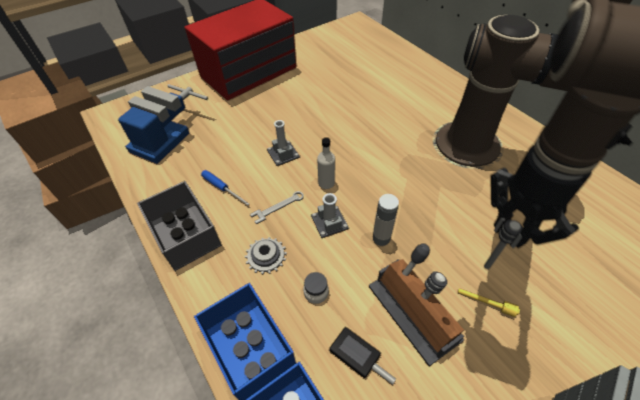

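The slim rod is held and hanging at scene (500,245), and the rest of the bench is undisturbed. Next I carry it high over to the narrow tube.

```bash
python3 -m crank '[{"xyz":[-30,3,-5],"rotation":[0,0,0],"jaw":-1},{"xyz":[-75,8,-5],"rotation":[0,0,0],"jaw":-1},{"xyz":[-120,13,-5],"rotation":[0,0,0],"jaw":-1},{"xyz":[-165,18,-5],"rotation":[0,0,0],"jaw":-1},{"xyz":[-210,23,-5],"rotation":[0,0,0],"jaw":-1}]'
python3 -m crank '[{"xyz":[-45,5,0],"rotation":[0,0,0],"jaw":-1},{"xyz":[-90,10,0],"rotation":[0,0,0],"jaw":-1},{"xyz":[-135,15,0],"rotation":[0,0,0],"jaw":-1},{"xyz":[-180,21,0],"rotation":[0,0,0],"jaw":-1},{"xyz":[-225,27,0],"rotation":[0,0,0],"jaw":-1}]'
python3 -c "
from h import *
plan([500,-295,325],toolR(0,-.055))"
```

```text
t: 4.4
ee_pos: [464.9, 150.8, 331.1]
tcp_rot: [0.001, 0.726, 0.688, -0.003]
wrist_force: [0.8, -0.5, -1.1]
gripper_width: 26.2
t: 4.9
ee_pos: [479.5, -75.2, 332.3]
tcp_rot: [0.001, 0.726, 0.687, -0.003]
wrist_force: [1.1, 0.5, -1.1]
gripper_width: 26.4
t 4.9 xyz [-218.3   32.6    8.3] rot [-0.0019  0.0052 -0.0003] F [ 1.1  0.5 -1.1] w 26.4
```

```bash
python3 -m crank '[{"xyz":[-45,6,0],"rotation":[0,0,0],"jaw":-1},{"xyz":[-90,13,0],"rotation":[0,0,0],"jaw":-1},{"xyz":[-140,20,0],"rotation":[0,0,0],"jaw":-1},{"xyz":[-185,28,0],"rotation":[0,0.005,0],"jaw":-1},{"xyz":[-215,33,8],"rotation":[0,0.005,0],"jaw":-1}]'
python3 -m crank '[{"xyz":[0,0,10],"rotation":[0,0,0],"jaw":-1},{"xyz":[0,0,20],"rotation":[0,0,0],"jaw":-1},{"xyz":[0,0,30],"rotation":[0,0,0],"jaw":-1},{"xyz":[0,0,30],"rotation":[0,0,0],"jaw":-1},{"xyz":[0,0,30],"rotation":[0,0,0],"jaw":-1}]'
python3 snap.py w5 wrist "(180,100,280,220)" 2.8
python3 snap.py s5 scene "(215,50,140,110)" 5.5
python3 snap.py d5 side "(340,180,140,130)" 4.6
```

```text
t: 5.4
ee_pos: [501.4, -293.6, 326.2]
tcp_rot: [0.001, 0.727, 0.686, -0.001]
wrist_force: [0.5, 0.7, -1.4]
gripper_width: 26.7
t: 5.9
ee_pos: [501.0, -289.1, 295.1]
tcp_rot: [-0.001, 0.726, 0.688, -0.001]
wrist_force: [0.7, 0.1, -1.5]
gripper_width: 26.2
```

View pics/w5.png

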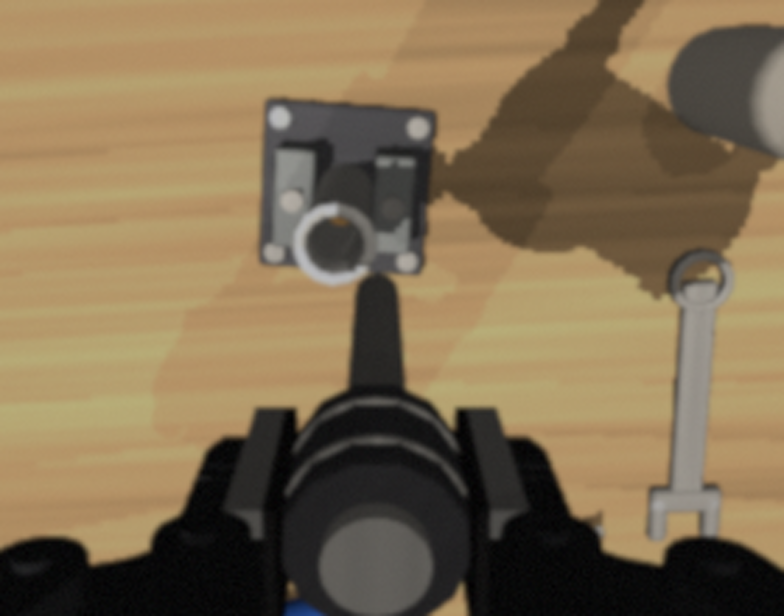

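View pics/s5.png

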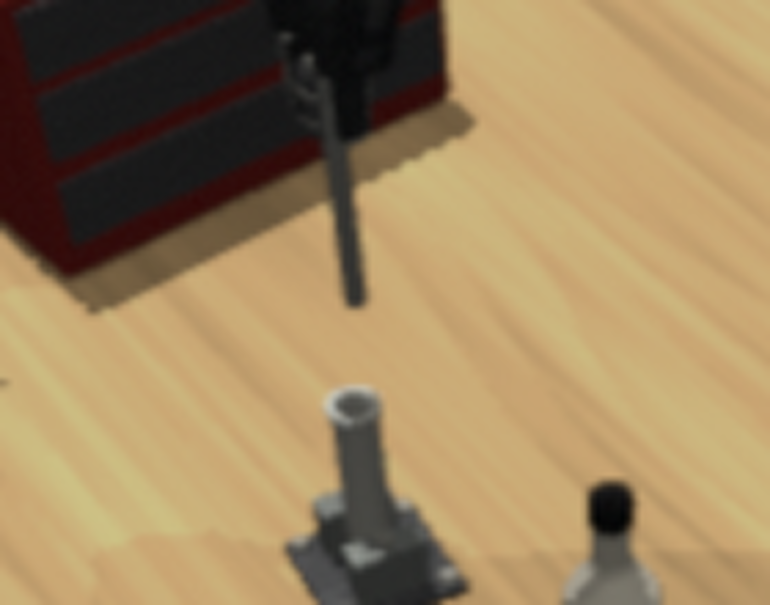

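View pics/d5.png

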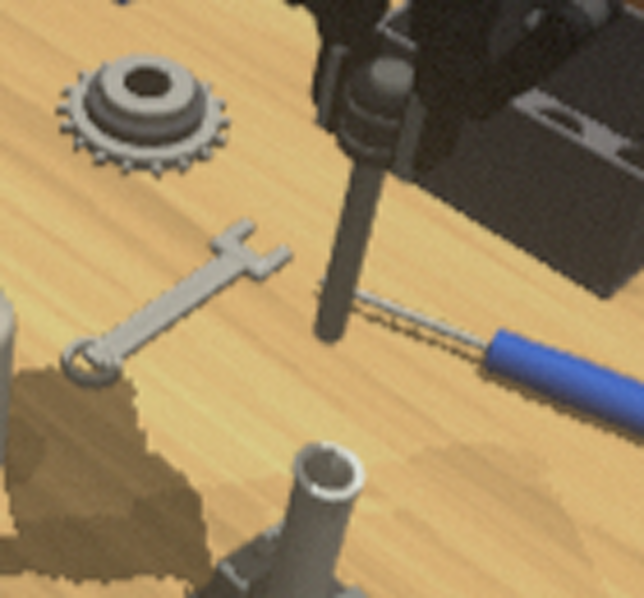

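Run:
```python
from h import *
np.set_printoptions(precision=1,suppress=True)
w=np.load('pics/w5.npy');W=cam('wrist',(w[:3],w[3:]));Rt=q2R(w[3:])
for z in (98,102,106):
    p=atz(W,(314.1,204.9),w[2]-z); print(z,p,Rt.T@(p-w[:3]))
print('rim',atz(W,(299.1,186.6),124))
s=cam('scene');d=cam('side')
sc=lambda c,f,u:(u[0]/f+c[0]-.5,u[1]/f+c[1]-.5)
rs=sc((215,50),5.5,(354,405));rd=sc((340,180),4.6,(329,471));ts=sc((215,50),5.5,(355,300));td=sc((340,180),4.6,(330,334))
print('rim tri',tri([(s,rs),(d,rd),(W,(299.1,186.6))]),tri([(s,rs),(d,rd)])[0])
print('tip tri',tri([(s,ts),(d,td),(W,(314.1,204.9))]),tri([(s,ts),(d,td)])[0])
```

```text
98 [ 500.4 -289.7  197.1] [-0.7 -0.2 98. ]
102 [ 501.6 -289.7  193.1] [ -0.7   1.  102. ]
106 [ 502.8 -289.8  189.1] [ -0.7   2.1 106. ]
rim [ 502.2 -304.4  124. ]
rim tri (array([ 503.2, -304.3,  120.6]), [array([0.6, 0.1]), array([0.9, 0. ]), array([0.3, 0.3])]) [ 503.4 -304.   120.6]
tip tri (array([ 501.4, -290.2,  195.4]), [array([0.7, 0.2]), array([ 0.7, -0.2]), array([-0.6,  0.7])]) [ 501.6 -290.5  195.5]
```

The wrist view shows the tube rim ring at crop (335,244) and the rod tip at (377,290). The rod hangs vertical to within 1 mm, so I shift over the tube and lower to about 10 mm above the rim.

```bash
python3 -m crank '[{"xyz":[-7,1,8],"rotation":[0,0,0],"jaw":-1},{"xyz":[-14.2,1.8,22],"rotation":[0,0,0],"jaw":-1},{"xyz":[-14.2,1.8,40],"rotation":[0,0,0],"jaw":-1},{"xyz":[-14.2,1.8,54],"rotation":[0,0,0],"jaw":-1},{"xyz":[-14.2,1.8,60],"rotation":[0,0,0],"jaw":-1}]'
python3 snap.py w6 wrist "(180,100,280,220)" 2.8
python3 snap.py s6 scene "(215,50,140,110)" 5.5
python3 snap.py d6 side "(340,180,140,130)" 4.6
python3 -c "
import cv2,numpy as np
a=cv2.imread('pics/s6.png')[:595,120:520];b=cv2.imread('pics/d6.png')[:595,150:550];cv2.imwrite('pics/sd6.png',np.hstack([a,b]))"
```

```text
t: 6.55
ee_pos: [500.4, -304.1, 232.2]
tcp_rot: [-0.004, 0.727, 0.687, -0.001]
wrist_force: [-0.7, 0.2, -1.8]
gripper_width: 26.2
```

View pics/w6.png

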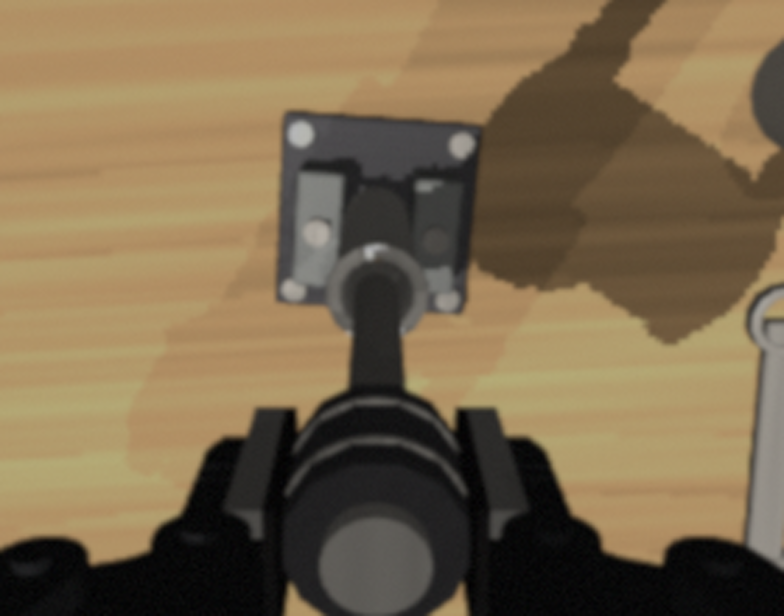

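View pics/sd6.png

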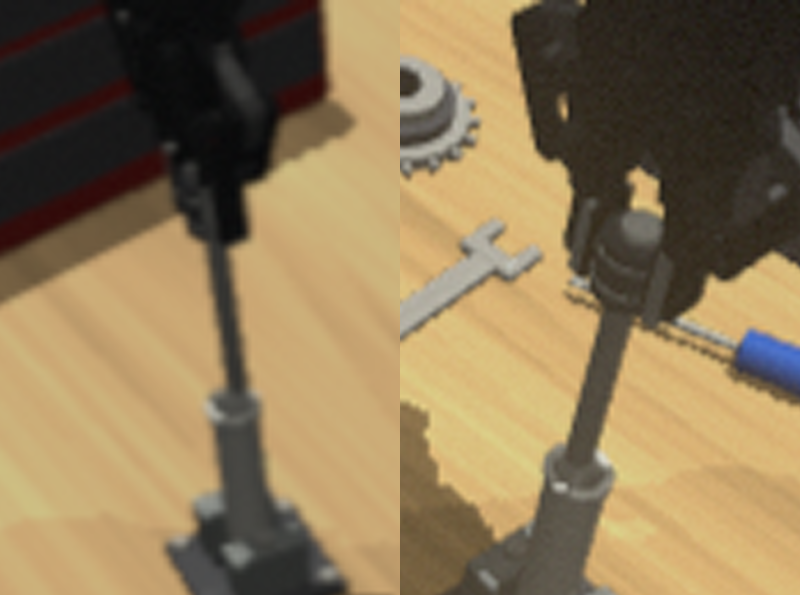

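```bash
python3 -m crank '[{"xyz":[0,0,6],"rotation":[0,0,0],"jaw":-1},{"xyz":[0,0,14],"rotation":[0,0,0],"jaw":-1},{"xyz":[0,0,22],"rotation":[0,0,0],"jaw":-1},{"xyz":[0,0,30],"rotation":[0,0,0],"jaw":-1},{"xyz":[0,0,38],"rotation":[0,0,0],"jaw":-1}]'
python3 -m crank '[{"xyz":[0,0,6],"rotation":[0,0,0],"jaw":-1},{"xyz":[0,0,12],"rotation":[0,0,0],"jaw":-1},{"xyz":[0,0,18],"rotation":[0,0,0],"jaw":-1},{"xyz":[0,0,24],"rotation":[0,0,0],"jaw":-1},{"xyz":[0,0,30],"rotation":[0,0,0],"jaw":-1}]'
```

```text
t: 7.2
ee_pos: [501.9, -304.4, 196.6]
tcp_rot: [-0.001, 0.727, 0.687, -0.001]
wrist_force: [1.1, 0.7, -1.2]
gripper_width: 26.4
t: 7.7
ee_pos: [501.9, -304.6, 167.0]
tcp_rot: [-0.001, 0.727, 0.687, -0.001]
wrist_force: [-0.3, 0.7, -0.4]
gripper_width: 25.9
```

```bash
python3 -m crank '[{"xyz":[0,0,5],"rotation":[0,0,0],"jaw":-1},{"xyz":[0,0,11],"rotation":[0,0,0],"jaw":-1},{"xyz":[0,0,17],"rotation":[0,0,0],"jaw":-1},{"xyz":[0,0,23],"rotation":[0,0,0],"jaw":-1},{"xyz":[0,0,29],"rotation":[0,0,0],"jaw":-1}]'
python3 snap.py d7 side "(370,190,90,90)" 6
python3 snap.py s7 scene "(235,80,90,70)" 6
```

```text
t: 8.2
ee_pos: [502.1, -304.8, 138.7]
tcp_rot: [-0.001, 0.727, 0.687, -0.001]
wrist_force: [0.3, 1.0, 3.3]
gripper_width: 26.3
```

View pics/d7.png

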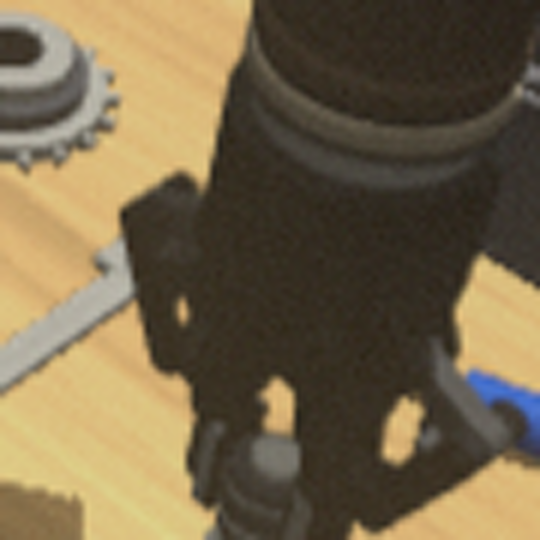

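View pics/s7.png

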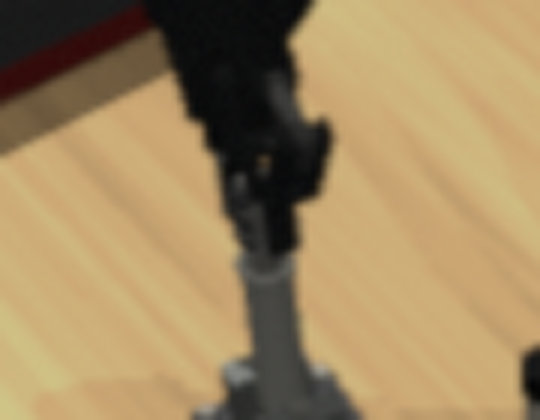

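```bash
python3 -m crank '[{"xyz":[0,0,2],"rotation":[0,0,0],"jaw":-1},{"xyz":[0,0,4],"rotation":[0,0,0],"jaw":-1},{"xyz":[0,0,6],"rotation":[0,0,0],"jaw":-1},{"xyz":[0,0,8],"rotation":[0,0,0],"jaw":-1},{"xyz":[0,0,9],"rotation":[0,0,0],"jaw":-1}]'
python3 -m crank '[{"xyz":[0,0,0.5],"rotation":[0,0,0],"jaw":-1},{"xyz":[0,0,1],"rotation":[0,0,0],"jaw":-1},{"xyz":[0,0,1.5],"rotation":[0,0,0],"jaw":-1},{"xyz":[0,0,2],"rotation":[0,0,0],"jaw":-1},{"xyz":[0,0,2],"rotation":[0,0,0],"jaw":-1}]'
```

```text
t: 8.8
ee_pos: [501.8, -304.7, 129.4]
tcp_rot: [-0.001, 0.727, 0.687, -0.001]
wrist_force: [1.2, 1.1, 3.9]
gripper_width: 26.6
t: 9.3
ee_pos: [501.8, -304.7, 127.4]
tcp_rot: [-0.001, 0.727, 0.687, -0.001]
wrist_force: [1.4, 0.8, 3.6]
gripper_width: 26.5
```

```bash
python3 -m crank '[{"xyz":[0,0,0.5],"rotation":[0,0,0],"jaw":-1},{"xyz":[0,0,1],"rotation":[0,0,0],"jaw":-1},{"xyz":[0,0,1.5],"rotation":[0,0,0],"jaw":-1},{"xyz":[0,0,1.5],"rotation":[0,0,0],"jaw":-1},{"xyz":[0,0,1.5],"rotation":[0,0,0],"jaw":-1}]'
```

```text
t: 9.8
ee_pos: [501.7, -304.7, 125.9]
tcp_rot: [-0.001, 0.727, 0.687, -0.001]
wrist_force: [1.7, 1.4, 4.5]
gripper_width: 26.4
```

```bash
python3 -m crank '[{"xyz":[0,0,0],"rotation":[0,0,0],"jaw":0.1},{"xyz":[0,0,0],"rotation":[0,0,0],"jaw":0.1},{"xyz":[0,0,0],"rotation":[0,0,0],"jaw":0.1},{"xyz":[0,0,-12],"rotation":[0,0,0],"jaw":0.1},{"xyz":[0,0,-40],"rotation":[0,0,0],"jaw":0.1}]'
python3 -m crank '[{"xyz":[0,0,-5],"rotation":[0,0,0],"jaw":-1},{"xyz":[0,0,-5],"rotation":[0,0,0],"jaw":-1},{"xyz":[0,0,-5],"rotation":[0,0,0],"jaw":-1},{"xyz":[0,0,-5],"rotation":[0,0,0],"jaw":-1},{"xyz":[0,0,-5],"rotation":[0,0,0],"jaw":-1}]'
python3 snap.py w8 wrist "(180,100,280,220)" 2.8
```

```text
t: 10.3
ee_pos: [499.2, -303.1, 163.4]
tcp_rot: [-0.005, 0.727, 0.687, -0.002]
wrist_force: [0.7, -0.8, 0.5]
gripper_width: 47.1
t: 10.8
ee_pos: [501.0, -304.1, 169.6]
tcp_rot: [-0.002, 0.727, 0.687, -0.001]
wrist_force: [-0.6, -0.5, 0.1]
gripper_width: -0.1
```

View pics/w8.png

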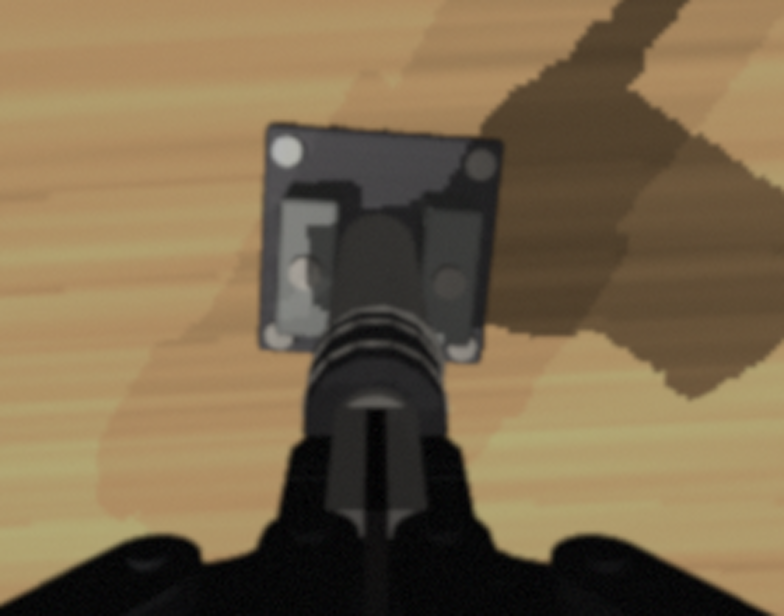

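The cap sits on or just above the tube rim, and the closed fingers are over its top. I'll press down gently.

```bash
python3 -m crank '[{"xyz":[0,0,3],"rotation":[0,0,0],"jaw":-1},{"xyz":[0,0,6],"rotation":[0,0,0],"jaw":-1},{"xyz":[0,0,9],"rotation":[0,0,0],"jaw":-1},{"xyz":[0,0,11],"rotation":[0,0,0],"jaw":-1},{"xyz":[0,0,12],"rotation":[0,0,0],"jaw":-1}]'
python3 -m crank '[{"xyz":[0,0,0.5],"rotation":[0,0,0],"jaw":-1},{"xyz":[0,0,1],"rotation":[0,0,0],"jaw":-1},{"xyz":[0,0,1.5],"rotation":[0,0,0],"jaw":-1},{"xyz":[0,0,2],"rotation":[0,0,0],"jaw":-1},{"xyz":[0,0,2],"rotation":[0,0,0],"jaw":-1}]'
```

```text
t: 11.35
ee_pos: [501.5, -304.5, 158.3]
tcp_rot: [-0.001, 0.727, 0.687, -0.001]
wrist_force: [-0.0, -0.7, 0.2]
gripper_width: 0.1
t: 11.85
ee_pos: [501.6, -304.6, 156.8]
tcp_rot: [-0.001, 0.727, 0.687, -0.001]
wrist_force: [-0.1, -0.3, -0.2]
gripper_width: -0.1
```

```bash
python3 -m crank '[{"xyz":[0,0,0.5],"rotation":[0,0,0],"jaw":-1},{"xyz":[0,0,1],"rotation":[0,0,0],"jaw":-1},{"xyz":[0,0,1.5],"rotation":[0,0,0],"jaw":-1},{"xyz":[0,0,2],"rotation":[0,0,0],"jaw":-1},{"xyz":[0,0,2],"rotation":[0,0,0],"jaw":-1}]'
python3 -m crank '[{"xyz":[0,0,0.3],"rotation":[0,0,0],"jaw":-1},{"xyz":[0,0,0.6],"rotation":[0,0,0],"jaw":-1},{"xyz":[0,0,1],"rotation":[0,0,0],"jaw":-1},{"xyz":[0,0,1],"rotation":[0,0,0],"jaw":-1},{"xyz":[0,0,1],"rotation":[0,0,0],"jaw":-1}]'
```

```text
t: 12.35
ee_pos: [502.1, -304.9, 155.4]
tcp_rot: [-0.001, 0.727, 0.687, -0.001]
wrist_force: [-0.3, 0.7, 3.6]
gripper_width: 0.2
t: 12.85
ee_pos: [501.8, -304.7, 154.1]
tcp_rot: [-0.001, 0.727, 0.687, -0.001]
wrist_force: [-1.4, 0.3, 5.5]
gripper_width: 0.1
```

Now in contact at the 5 N piston drag. I keep pressing until the cap bottoms on the rim.

```bash
for i in 1 ; do python3 -m crank '[{"xyz":[0,0,0.3],"rotation":[0,0,0],"jaw":-1},{"xyz":[0,0,0.6],"rotation":[0,0,0],"jaw":-1},{"xyz":[0,0,1],"rotation":[0,0,0],"jaw":-1},{"xyz":[0,0,1],"rotation":[0,0,0],"jaw":-1},{"xyz":[0,0,1],"rotation":[0,0,0],"jaw":-1}]'; done
python3 -m crank '[{"xyz":[0,0,0.3],"rotation":[0,0,0],"jaw":-1},{"xyz":[0,0,0.6],"rotation":[0,0,0],"jaw":-1},{"xyz":[0,0,1],"rotation":[0,0,0],"jaw":-1},{"xyz":[0,0,1],"rotation":[0,0,0],"jaw":-1},{"xyz":[0,0,1],"rotation":[0,0,0],"jaw":-1}]'
```

```text
t: 13.35
ee_pos: [501.9, -304.8, 154.1]
tcp_rot: [-0.001, 0.727, 0.687, -0.001]
wrist_force: [-1.7, 0.1, 8.7]
gripper_width: 0.3
t: 13.85
ee_pos: [501.9, -304.8, 154.0]
tcp_rot: [-0.001, 0.727, 0.687, -0.001]
wrist_force: [-2.9, 3.3, 13.5]
gripper_width: 0.3
```

It has stopped at z = 154.0 with the force rising, which matches 124 + 30, so the slim rod is home. I'll back off and go back for the stout rod.

```bash
python3 -m crank '[{"xyz":[0,0,-10],"rotation":[0,0,0],"jaw":-1},{"xyz":[0,0,-40],"rotation":[0,0,0],"jaw":-1},{"xyz":[0,0,-75],"rotation":[0,0,0],"jaw":-1},{"xyz":[0,0,-105],"rotation":[0,0,0],"jaw":-0.5},{"xyz":[10,0,-125],"rotation":[0,0,0],"jaw":-0.2}]'
python3 snap.py w9 wrist "(180,80,280,220)" 2.8
python3 -c "
from h import *
plan([430,316,262],toolR(np.radians(23),-.055))"
```

```text
t: 14.35
ee_pos: [502.9, -295.7, 278.7]
tcp_rot: [0.0, 0.727, 0.687, -0.001]
wrist_force: [-0.6, 0.2, 0.2]
gripper_width: 28.7
t 14.4 xyz [ 605.5 -108.4   18.4] rot [-0.3985  0.002  -0.0004] F [0.4 0.6 3.6] w 33.8
```

View pics/w9.png

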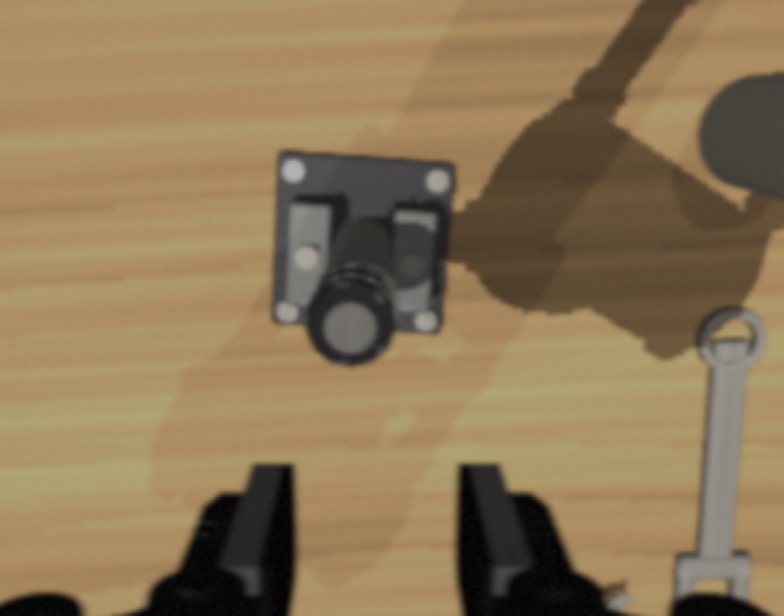

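The slim cap sits flush on the narrow tube.

```bash
python3 -m crank '[{"xyz":[30,-5,-5],"rotation":[0,0,0],"jaw":0.2},{"xyz":[70,-12,-10],"rotation":[0,0,0],"jaw":0.2},{"xyz":[115,-20,-15],"rotation":[0,0,0],"jaw":0.2},{"xyz":[160,-28,-15],"rotation":[0,0,0],"jaw":0.2},{"xyz":[205,-36,-15],"rotation":[0,0,0],"jaw":0.2}]'
python3 -m crank '[{"xyz":[45,-8,0],"rotation":[0,0,0],"jaw":0.2},{"xyz":[90,-16,0],"rotation":[0,0,0],"jaw":0.2},{"xyz":[135,-24,0],"rotation":[-0.05,0,0],"jaw":0.2},{"xyz":[180,-32,0],"rotation":[-0.1,0,0],"jaw":0.2},{"xyz":[225,-40,0],"rotation":[-0.15,0,0],"jaw":0.2}]'
python3 -c "
from h import *
plan([430,316,262],toolR(np.radians(23),-.055))"
```

```text
t: 14.9
ee_pos: [476.9, -86.4, 290.5]
tcp_rot: [-0.002, 0.727, 0.687, -0.001]
wrist_force: [0.4, 0.7, 0.6]
gripper_width: 51.0
t: 15.4
ee_pos: [449.5, 140.3, 290.7]
tcp_rot: [0.053, 0.725, 0.685, 0.051]
wrist_force: [1.5, -0.0, 0.0]
gripper_width: 51.1
t 15.4 xyz [174.4 -33.2  24.1] rot [-0.2542  0.0002 -0.0011] F [ 1.5 -0.   0. ] w 51.1
```

```bash
python3 -m crank '[{"xyz":[40,-8,5],"rotation":[-0.06,0,0],"jaw":0.2},{"xyz":[85,-16,11],"rotation":[-0.12,0,0],"jaw":0.2},{"xyz":[130,-24,17],"rotation":[-0.18,0,0],"jaw":0.2},{"xyz":[165,-31,22],"rotation":[-0.24,0,0],"jaw":0.2},{"xyz":[174,-33,24],"rotation":[-0.254,0,-0.001],"jaw":0.2}]'
python3 -m crank '[{"xyz":[0,0,15],"rotation":[0,0,0],"jaw":0.2},{"xyz":[0,0,35],"rotation":[0,0,0],"jaw":0.2},{"xyz":[0,0,55],"rotation":[0,0,0],"jaw":0.2},{"xyz":[0,0,65],"rotation":[0,0,0],"jaw":0.2},{"xyz":[0,0,65],"rotation":[0,0,0],"jaw":0.2}]'
python3 snap.py w10 wrist "(180,120,280,220)" 2.8
python3 - <<'E'
from h import *
w=np.load('pics/w10.npy');W=cam('wrist',(w[:3],w[3:]));Rt=q2R(w[3:]);print(w)
f=lambda P:np.round((proj(W,P)-[180,120]+.5)*2.8)
print(f([486.4,311.5,132]),f([482,311.5,137.8]))
for d in(0,60,120):print(d,f(w[:3]+Rt[:,2]*d))
E
```

```text
t: 15.9
ee_pos: [428.4, 316.8, 260.6]
tcp_rot: [0.144, 0.71, 0.676, 0.136]
wrist_force: [0.9, -0.6, 0.6]
gripper_width: 51.4
t: 16.4
ee_pos: [455.3, 311.4, 200.7]
tcp_rot: [0.144, 0.712, 0.674, 0.134]
wrist_force: [-0.1, 0.7, 0.6]
gripper_width: 51.1
[4.55338242e+02 3.11428557e+02 2.00734961e+02 1.44431441e-01
 7.11867394e-01 6.74086217e-01 1.34134796e-01]
[[388. 275.]] [[388. 277.]]
0 [[382. 405.]]
60 [[380. 288.]]
120 [[379. 220.]]
```

View pics/w10.png

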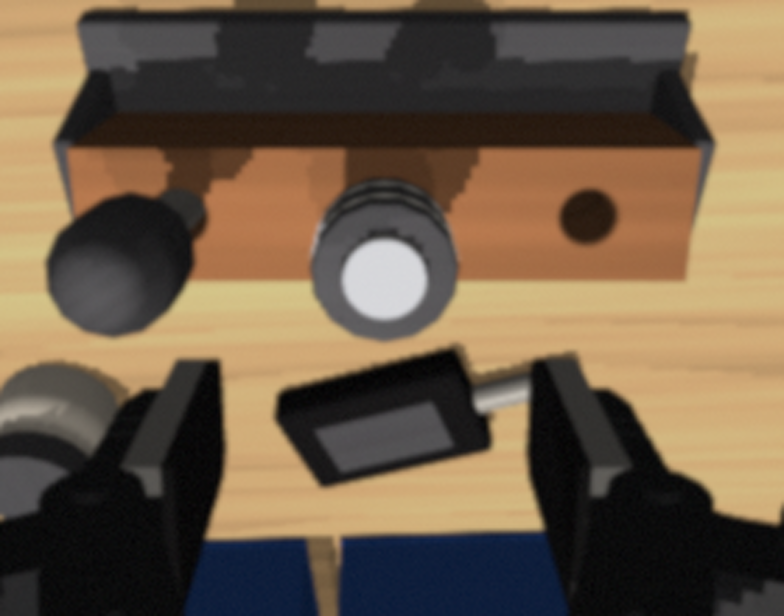

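Run:
```python
from ov import *
w=np.load('pics/w10.npy');W=cam('wrist',(w[:3],w[3:]))
o=[]
for ln,top in [(21,(485,311.2,133)),(25,(485,311.2,133)),(25,(485,311.2,130))]:
    a,cs,circ=rod(top,np.radians(ln),-.055,110,19,8)
    o.append(draw(cv2.imread('pics/w10_full.png'),W,[(k,(0,255,0)) for k in cs[:2]],(280,170,75,80),3.5))
cv2.imwrite('pics/o10.png',np.hstack(o))
```

```text
(no output)
```

View pics/o10.png

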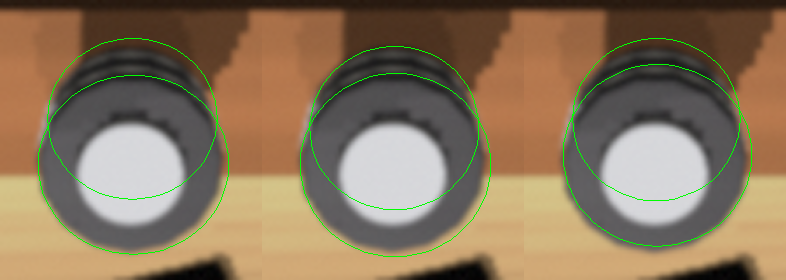

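```bash
python3 -c "
from h import *
Rt=toolR(np.radians(24),-.055);a=-Rt[:,2]
top=np.array([485,311.,132])
plan(top+25*a,Rt);plan(top-30*a,Rt)"
```

```text
t 16.45 xyz [ 0.6 -1.  51. ] rot [-0.0201  0.0019  0.0007] F [ 0.5 -0.5  0.5] w 51.1
t 16.45 xyz [  0.7   0.1 106. ] rot [-0.0201  0.0019  0.0007] F [ 0.5 -0.5  0.5] w 51.1
```

```bash
python3 -m crank '[{"xyz":[0.6,-1,15],"rotation":[-0.02,0.002,0],"jaw":0.2},{"xyz":[0.6,-1,35],"rotation":[-0.02,0.002,0],"jaw":0.2},{"xyz":[0.6,-1,50],"rotation":[-0.02,0.002,0],"jaw":0.2},{"xyz":[0.6,-0.5,65],"rotation":[-0.02,0.002,0],"jaw":0.2},{"xyz":[0.7,-0.3,75],"rotation":[-0.02,0.002,0],"jaw":0.2}]'
python3 snap.py w11 wrist "(180,150,280,220)" 2.8
python3 - <<'E'
from h import *
w=np.load('pics/w11.npy');W=cam('wrist',(w[:3],w[3:]));Rt=q2R(w[3:])
f=lambda *t:np.round((proj(W,w[:3]+Rt@np.array(t,float))[0]-[180,150]+.5)*2.8)
im=cv2.imread('pics/w11.png')
t=np.linspace(0,6.3,60)
for z in (0,30): cv2.polylines(im,[np.array([f(19*np.cos(k),19*np.sin(k),z) for k in t]).astype(int)],False,(0,255,0),1)
cv2.imwrite('pics/w11o.png',im)
E
```

```text
t: 16.95
ee_pos: [486.0, 311.9, 134.1]
tcp_rot: [0.151, 0.71, 0.672, 0.144]
wrist_force: [0.2, -0.7, -0.4]
gripper_width: 51.3
```

View pics/w11o.png

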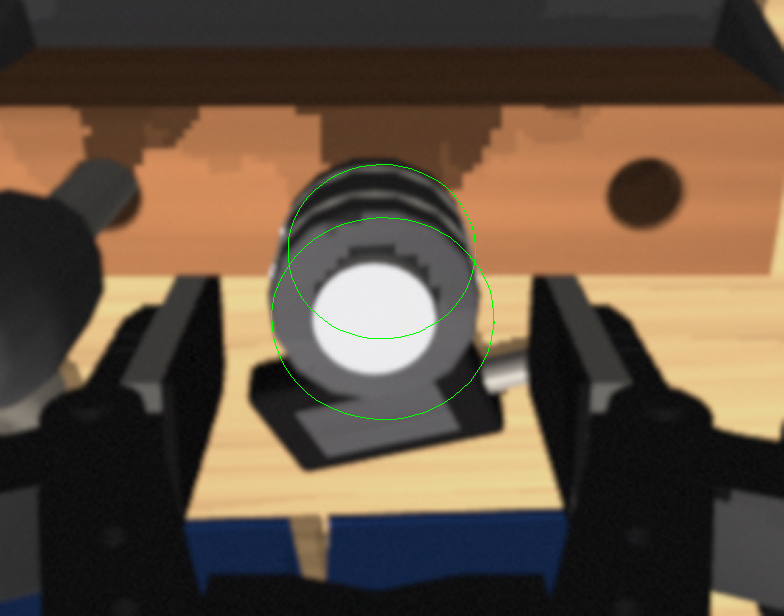

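```bash
python3 -m crank '[{"xyz":[-1,-0.5,10],"rotation":[0,0,0],"jaw":0.2},{"xyz":[-1.2,-0.5,22],"rotation":[0,0,0],"jaw":0.2},{"xyz":[-1.2,-0.5,32],"rotation":[0,0,0],"jaw":0.2},{"xyz":[-1.2,-0.5,32],"rotation":[0,0,0],"jaw":0.2},{"xyz":[-1.2,-0.5,32],"rotation":[0,0,0],"jaw":0.2}]'
python3 snap.py w12 wrist "(180,150,280,220)" 2.8
```

```text
t: 17.5
ee_pos: [498.2, 310.1, 104.9]
tcp_rot: [0.151, 0.71, 0.672, 0.144]
wrist_force: [-0.5, -0.4, 0.0]
gripper_width: 51.7
```

View pics/w12.png

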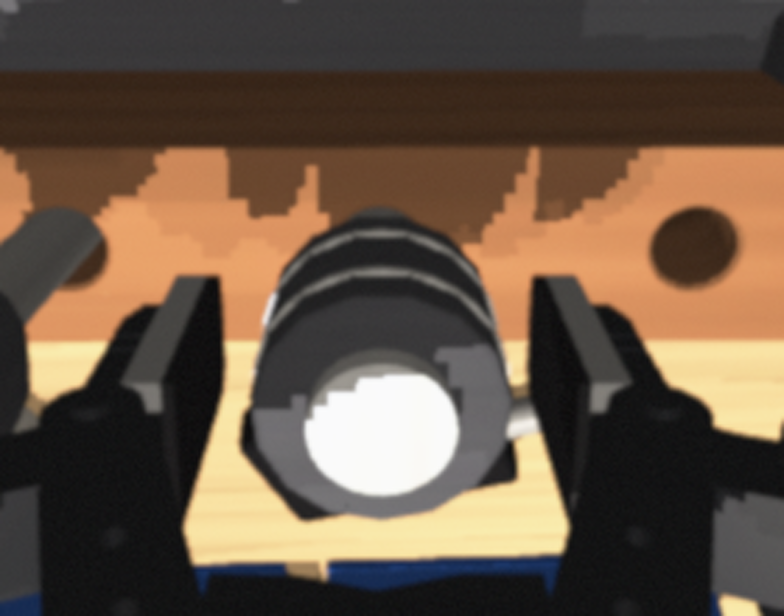

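The jaws are centred on the stout cap. I'll grip it and lift along the axis.

```bash
python3 -m crank '[{"xyz":[0,0,0],"rotation":[0,0,0],"jaw":-0.1},{"xyz":[0,0,0],"rotation":[0,0,0],"jaw":-0.5},{"xyz":[0,0,0],"rotation":[0,0,0],"jaw":-1},{"xyz":[0,0,0],"rotation":[0,0,0],"jaw":-1},{"xyz":[0,0,0],"rotation":[0,0,0],"jaw":-1}]' 60
python3 -m crank '[{"xyz":[0,0,-8],"rotation":[0,0,0],"jaw":-1},{"xyz":[0,0,-22],"rotation":[0,0,0],"jaw":-1},{"xyz":[0,0,-40],"rotation":[0,0,0],"jaw":-1},{"xyz":[0,0,-60],"rotation":[0,0,0],"jaw":-1},{"xyz":[0,0,-80],"rotation":[0,0,0],"jaw":-1}]'
python3 snap.py w13 wrist "(180,100,280,220)" 2.8
python3 -c "
from h import *
plan([470,290,310],toolR(0,-.055))"
```

```text
t: 18.05
ee_pos: [498.2, 310.3, 105.6]
tcp_rot: [0.151, 0.71, 0.672, 0.145]
wrist_force: [-3.3, -0.0, 4.1]
gripper_width: 36.6
t: 18.55
ee_pos: [464.1, 311.0, 178.8]
tcp_rot: [0.151, 0.71, 0.672, 0.143]
wrist_force: [-0.3, 0.4, -2.1]
gripper_width: 36.6
t 18.6 xyz [ -21.6   58.3 -114.1] rot [ 0.423  -0.0041  0.0001] F [ 0.7  0.5 -0.4] w 36.3
```

View pics/w13.png

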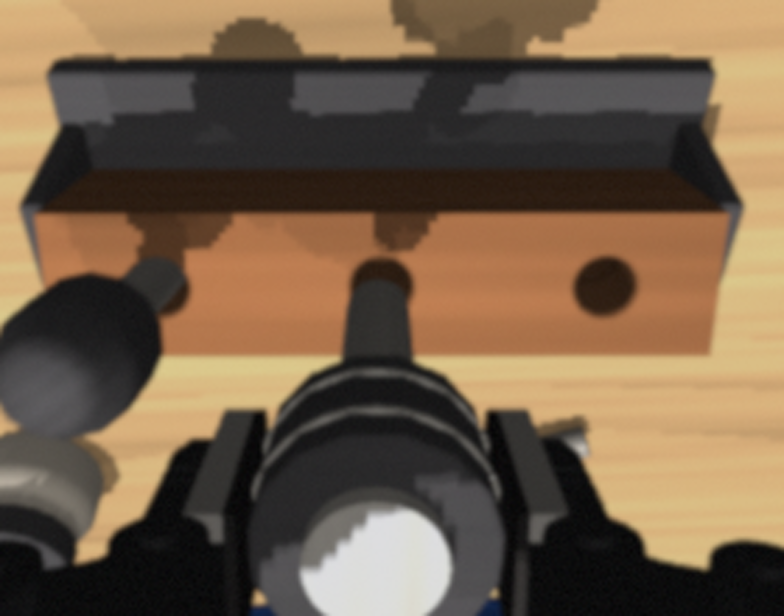

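```bash
python3 -m crank '[{"xyz":[0,12,-25],"rotation":[0.06,0,0],"jaw":-1},{"xyz":[0,24,-50],"rotation":[0.15,0,0],"jaw":-1},{"xyz":[0,36,-75],"rotation":[0.25,0,0],"jaw":-1},{"xyz":[0,48,-98],"rotation":[0.35,0,0],"jaw":-1},{"xyz":[-20,58,-114],"rotation":[0.423,-0.004,0],"jaw":-1}]'
python3 -c "
from h import *
plan([531,0,305],toolR(0,-.055))"
```

```text
t: 19.1
ee_pos: [471.4, 292.8, 308.7]
tcp_rot: [-0.001, 0.725, 0.688, -0.0]
wrist_force: [0.5, -1.0, -1.2]
gripper_width: 36.5
t 19.1 xyz [-289.2   74.9    3. ] rot [-0.0027 -0.0015  0.0023] F [ 0.5 -1.  -1.2] w 36.5
```

```bash
python3 -m crank '[{"xyz":[-30,8,0],"rotation":[0,0,0],"jaw":-1},{"xyz":[-70,18,0],"rotation":[0,0,0],"jaw":-1},{"xyz":[-115,30,0],"rotation":[0,0,0],"jaw":-1},{"xyz":[-160,42,0],"rotation":[0,0,0],"jaw":-1},{"xyz":[-205,53,0],"rotation":[0,0,0],"jaw":-1}]'
python3 -m crank '[{"xyz":[-40,10,0],"rotation":[0,0,0],"jaw":-1},{"xyz":[-75,19,0],"rotation":[0,0,0],"jaw":-1},{"xyz":[-85,22,20],"rotation":[0,0,0],"jaw":-1},{"xyz":[-85,22,45],"rotation":[0,0,0],"jaw":-1},{"xyz":[-85,22,50],"rotation":[0,0,0],"jaw":-1}]'
python3 snap.py w14 wrist "(180,100,280,220)" 2.8
python3 snap.py s14 scene "(265,120,140,110)" 5.5
python3 snap.py d14 side "(250,110,140,130)" 4.6
python3 -c "
import cv2,numpy as np
a=cv2.imread('pics/s14.png')[:595,120:520];b=cv2.imread('pics/d14.png')[:595,100:500];cv2.imwrite('pics/sd14.png',np.hstack([a,b]))"
```

```text
t: 19.6
ee_pos: [511.7, 82.0, 305.9]
tcp_rot: [-0.0, 0.726, 0.688, -0.002]
wrist_force: [0.8, 0.2, -1.2]
gripper_width: 36.4
t: 20.1
ee_pos: [526.6, -2.9, 252.8]
tcp_rot: [-0.003, 0.727, 0.687, -0.004]
wrist_force: [-1.2, 0.1, -2.3]
gripper_width: 36.2
```

View pics/w14.png

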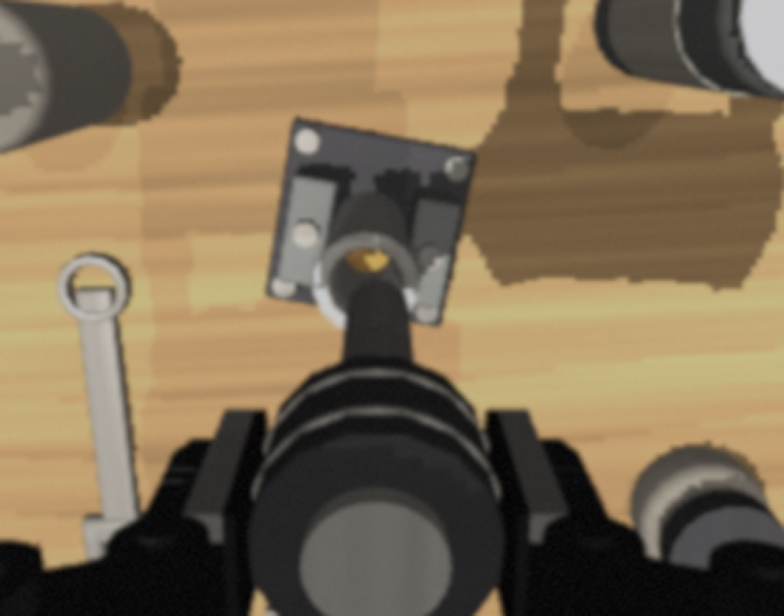

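View pics/sd14.png

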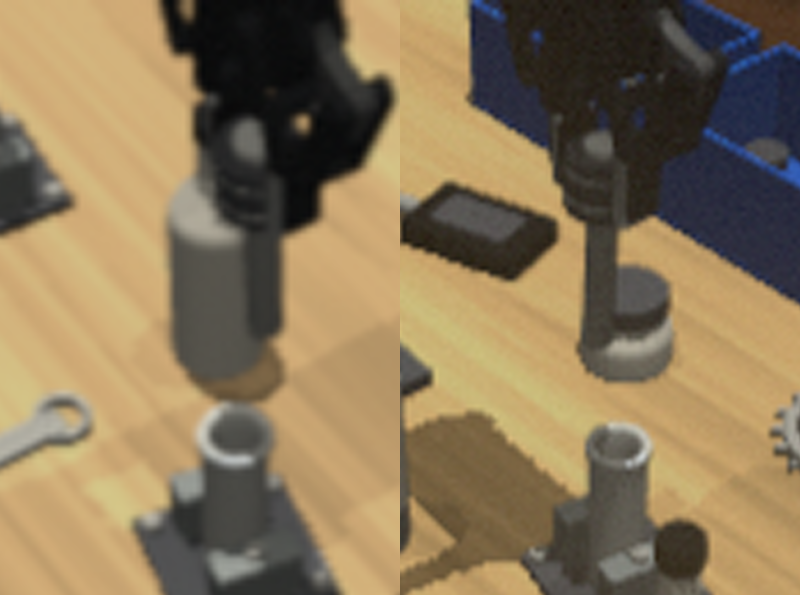

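Run:
```python
from h import *
np.set_printoptions(precision=1,suppress=True)
w=np.load('pics/w14.npy');W=cam('wrist',(w[:3],w[3:]));Rt=q2R(w[3:])
s=bot.get_state();print(s['ee_pos'])
for z in (78,82):
    p=atz(W,(315.6,208.8),w[2]-z); print(z,p,Rt.T@(p-w[:3]))
print('rim',atz(W,(310.2,200.2),104))
c=cam('scene');d=cam('side')
sc=lambda c,f,u:(u[0]/f+c[0]-.5,u[1]/f+c[1]-.5)
rs=sc((265,120),5.5,(235+120,436));rd=sc((250,110),4.6,(618-400+100,447));ts=sc((265,120),5.5,(265+120,331));td=sc((250,110),4.6,(599-400+100,343))
print('rim tri',tri([(c,rs),(d,rd),(W,(310.2,200.2))]),tri([(c,rs),(d,rd)])[0])
print('tip tri',tri([(c,ts),(d,td),(W,(315.6,208.8))]),tri([(c,ts),(d,td)])[0])
```

```text
[529.2  -2.2 256.3]
78 [522.6  -2.5 174.8] [ 0.3 -3.2 78. ]
82 [523.8  -2.5 170.8] [ 0.4 -2.  82. ]
rim [535.1  -7.9 104. ]
rim tri (array([536.5,  -7.7,  99.4]), [array([0.9, 0. ]), array([1., 0.]), array([0.3, 0.1])]) [536.6  -7.4  99.4]
tip tri (array([525.3,  -2.2, 170.1]), [array([ 0.7, -0.2]), array([0.4, 0.4]), array([0.5, 1.7])]) [526.2  -1.6 170.4]
```

```bash
python3 -m crank '[{"xyz":[-3,4,8],"rotation":[-0.01,0,0],"jaw":-1},{"xyz":[-5.4,7.6,22],"rotation":[-0.027,0,0],"jaw":-1},{"xyz":[-5.4,7.6,40],"rotation":[-0.027,0,0],"jaw":-1},{"xyz":[-5.4,7.6,54],"rotation":[-0.027,0,0],"jaw":-1},{"xyz":[-5.4,7.6,58],"rotation":[-0.027,0,0],"jaw":-1}]'
python3 snap.py s15 scene "(265,120,140,110)" 5.5
python3 snap.py d15 side "(250,110,140,130)" 4.6
python3 snap.py w15 wrist "(180,100,280,220)" 2.8
python3 -c "
import cv2,numpy as np
a=cv2.imread('pics/s15.png')[:595,120:520];b=cv2.imread('pics/d15.png')[:595,100:500];cv2.imwrite('pics/sd15.png',np.hstack([a,b]))"
```

```text
t: 20.75
ee_pos: [535.9, -8.2, 196.9]
tcp_rot: [0.009, 0.726, 0.688, 0.007]
wrist_force: [-0.5, 0.1, -1.4]
gripper_width: 36.8
```

View pics/w15.png

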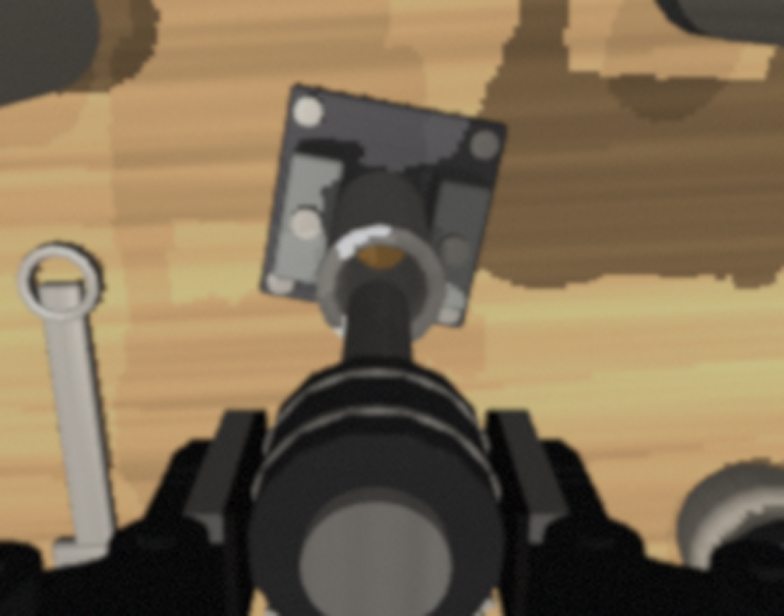

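View pics/sd15.png

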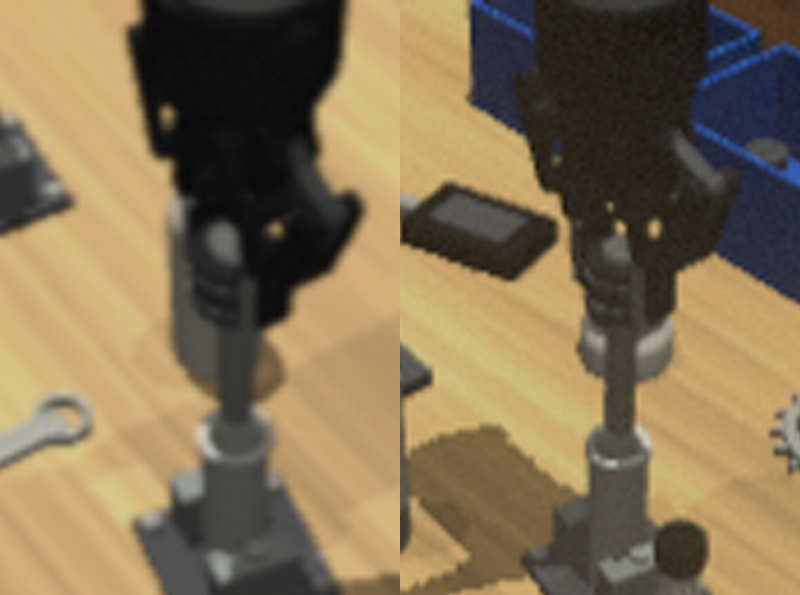

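Run:
```python
from h import *
np.set_printoptions(precision=1,suppress=True)
w=np.load('pics/w15.npy');W=cam('wrist',(w[:3],w[3:]));print(w[:3])
g=lambda u:(u[0]/2.8+179.5,u[1]/2.8+99.5)
print('tip',atz(W,g((378,306)),w[2]-81),'rim',atz(W,g((382,287)),104))
c=cam('scene');d=cam('side')
sc=lambda c,f,u:(u[0]/f+c[0]-.5,u[1]/f+c[1]-.5)
rs=sc((265,120),5.5,(235+120,436));rd=sc((250,110),4.6,(618-400+100,447));ts=sc((265,120),5.5,(238+120,415));td=sc((250,110),4.6,(619-400+100,427))
print('tip tri',tri([(c,ts),(d,td)]))
```

```text
[536.5  -8.3 197.8]
tip [536.1  -8.9 116.8] rim [535.   -7.7 104. ]
tip tri (array([535.7,  -7.7, 113.8]), [array([0.6, 0.1]), array([ 0.6, -0. ])])
```

The stout tip is centred over the wide tube to within about 1 mm. I'll lower it in.

```bash
python3 -m crank '[{"xyz":[0.6,-0.3,6],"rotation":[0,0,0],"jaw":-1},{"xyz":[0.6,-0.3,13],"rotation":[0,0,0],"jaw":-1},{"xyz":[0.6,-0.3,20],"rotation":[0,0,0],"jaw":-1},{"xyz":[0.6,-0.3,27],"rotation":[0,0,0],"jaw":-1},{"xyz":[0.6,-0.3,34],"rotation":[0,0,0],"jaw":-1}]'
python3 -m crank '[{"xyz":[0,0,5],"rotation":[0,0,0],"jaw":-1},{"xyz":[0,0,10],"rotation":[0,0,0],"jaw":-1},{"xyz":[0,0,15],"rotation":[0,0,0],"jaw":-1},{"xyz":[0,0,20],"rotation":[0,0,0],"jaw":-1},{"xyz":[0,0,25],"rotation":[0,0,0],"jaw":-1}]'
```

```text
t: 21.4
ee_pos: [537.2, -8.0, 163.6]
tcp_rot: [0.01, 0.726, 0.687, 0.008]
wrist_force: [0.8, -0.4, -1.5]
gripper_width: 36.5
t: 21.9
ee_pos: [537.7, -8.0, 139.0]
tcp_rot: [0.01, 0.726, 0.687, 0.008]
wrist_force: [-1.7, 0.0, -0.6]
gripper_width: 36.5
```

```bash
python3 -m crank '[{"xyz":[0,-0.3,5],"rotation":[0,0,0],"jaw":-1},{"xyz":[0,-0.6,10],"rotation":[0,0,0],"jaw":-1},{"xyz":[0,-0.9,15],"rotation":[0,0,0],"jaw":-1},{"xyz":[0,-1.2,20],"rotation":[0,0,0],"jaw":-1},{"xyz":[0,-1.4,24],"rotation":[0,0,0],"jaw":-1}]'
python3 -m crank '[{"xyz":[0,0,1],"rotation":[0,0,0],"jaw":-1},{"xyz":[0,0,2.5],"rotation":[0,0,0],"jaw":-1},{"xyz":[0,0,4],"rotation":[0,0,0],"jaw":-1},{"xyz":[0,0,5.5],"rotation":[0,0,0],"jaw":-1},{"xyz":[0,0,7],"rotation":[0,0,0],"jaw":-1}]'
```

```text
t: 22.4
ee_pos: [537.6, -8.0, 116.3]
tcp_rot: [0.01, 0.726, 0.687, 0.008]
wrist_force: [-3.4, -0.3, 6.4]
gripper_width: 36.6
t: 22.9
ee_pos: [537.6, -8.0, 109.4]
tcp_rot: [0.01, 0.726, 0.687, 0.008]
wrist_force: [-4.2, 0.1, 7.7]
gripper_width: 36.0
```

```bash
python3 -m crank '[{"xyz":[0,-0.5,0.5],"rotation":[0,0,0],"jaw":-1},{"xyz":[0,-1,1],"rotation":[0,0,0],"jaw":-1},{"xyz":[0,-1.3,1.5],"rotation":[0,0,0],"jaw":-1},{"xyz":[0,-1.3,2],"rotation":[0,0,0],"jaw":-1},{"xyz":[0,-1.3,2],"rotation":[0,0,0],"jaw":-1}]'
python3 -m crank '[{"xyz":[0,0,0],"rotation":[0,0,0],"jaw":0.3},{"xyz":[0,0,0],"rotation":[0,0,0],"jaw":0.3},{"xyz":[0,0,0],"rotation":[0,0,0],"jaw":0.3},{"xyz":[0,0,-12],"rotation":[0,0,0],"jaw":0.3},{"xyz":[0,0,-43],"rotation":[0,0,0],"jaw":0.3}]'
python3 -m crank '[{"xyz":[0,0,-5],"rotation":[0.01,0,0],"jaw":-1},{"xyz":[0,0,-5],"rotation":[0.027,0,0],"jaw":-1},{"xyz":[0,0,-5],"rotation":[0.027,0,0],"jaw":-1},{"xyz":[0,0,-5],"rotation":[0.027,0,0],"jaw":-1},{"xyz":[0,0,-5],"rotation":[0.027,0,0],"jaw":-1}]'
python3 snap.py w16 wrist "(180,100,280,220)" 2.8
```

```text
t: 23.4
ee_pos: [537.0, -8.0, 106.7]
tcp_rot: [0.01, 0.726, 0.687, 0.009]
wrist_force: [0.5, 0.4, 3.9]
gripper_width: 36.5
t: 23.9
ee_pos: [532.1, -7.7, 147.1]
tcp_rot: [0.007, 0.726, 0.687, 0.005]
wrist_force: [0.2, -1.0, 0.5]
gripper_width: 55.8
t: 24.4
ee_pos: [534.0, -7.8, 153.0]
tcp_rot: [-0.001, 0.726, 0.687, -0.002]
wrist_force: [0.8, -0.3, 0.7]
gripper_width: 0.2
```

View pics/w16.png

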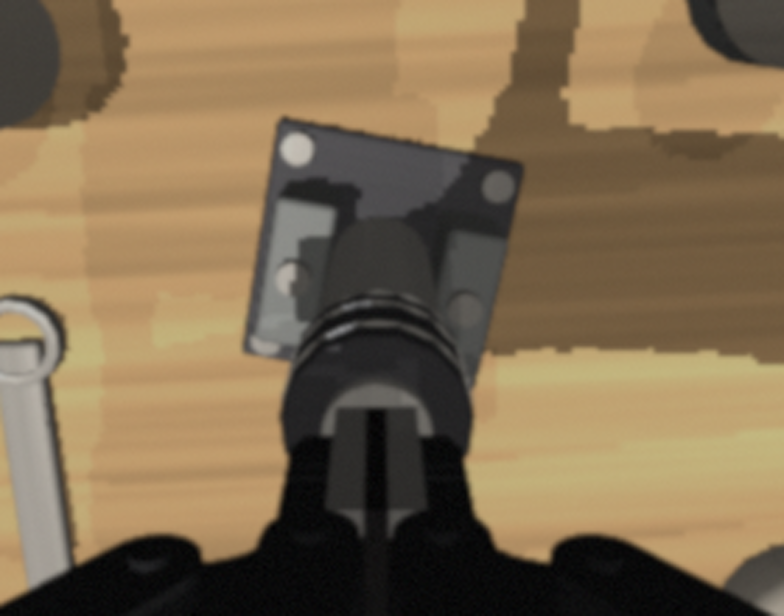

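The stout rod is in the tube with its cap under the closed fingers. I'll press it home, expecting the top at z ≈ 134.

```bash
python3 -m crank '[{"xyz":[0,0.5,4],"rotation":[0,0,0],"jaw":-1},{"xyz":[0,1,8],"rotation":[0,0,0],"jaw":-1},{"xyz":[0,1,12],"rotation":[0,0,0],"jaw":-1},{"xyz":[0,1,14],"rotation":[0,0,0],"jaw":-1},{"xyz":[0,1,15],"rotation":[0,0,0],"jaw":-1}]'
python3 -m crank '[{"xyz":[0,0,0.6],"rotation":[0,0,0],"jaw":-1},{"xyz":[0,0,1.2],"rotation":[0,0,0],"jaw":-1},{"xyz":[0,0,1.8],"rotation":[0,0,0],"jaw":-1},{"xyz":[0,0,2.4],"rotation":[0,0,0],"jaw":-1},{"xyz":[0,0,3],"rotation":[0,0,0],"jaw":-1}]'
python3 -m crank '[{"xyz":[0,0,0.4],"rotation":[0,0,0],"jaw":-1},{"xyz":[0,0,0.8],"rotation":[0,0,0],"jaw":-1},{"xyz":[0,0,1.2],"rotation":[0,0,0],"jaw":-1},{"xyz":[0,0,1.5],"rotation":[0,0,0],"jaw":-1},{"xyz":[0,0,1.5],"rotation":[0,0,0],"jaw":-1}]'
```

```text
t: 24.95
ee_pos: [535.6, -7.9, 138.7]
tcp_rot: [-0.0, 0.726, 0.687, -0.002]
wrist_force: [0.4, 0.4, 0.2]
gripper_width: 0.4
t: 25.45
ee_pos: [536.0, -8.0, 136.4]
tcp_rot: [0.0, 0.726, 0.687, -0.001]
wrist_force: [-0.3, -0.3, -0.8]
gripper_width: 0.0
t: 25.95
ee_pos: [536.0, -7.9, 134.9]
tcp_rot: [0.0, 0.726, 0.687, -0.001]
wrist_force: [-0.5, 0.8, 1.1]
gripper_width: -0.4
```

```bash
python3 -m crank '[{"xyz":[0,0,0.4],"rotation":[0,0,0],"jaw":-1},{"xyz":[0,0,0.8],"rotation":[0,0,0],"jaw":-1},{"xyz":[0,0,1.2],"rotation":[0,0,0],"jaw":-1},{"xyz":[0,0,1.5],"rotation":[0,0,0],"jaw":-1},{"xyz":[0,0,1.5],"rotation":[0,0,0],"jaw":-1}]'
python3 -m crank '[{"xyz":[0,0,0.3],"rotation":[0,0,0],"jaw":-1},{"xyz":[0,0,0.6],"rotation":[0,0,0],"jaw":-1},{"xyz":[0,0,1],"rotation":[0,0,0],"jaw":-1},{"xyz":[0,0,1],"rotation":[0,0,0],"jaw":-1},{"xyz":[0,0,1],"rotation":[0,0,0],"jaw":-1}]'
```

```text
t: 26.45
ee_pos: [536.4, -8.0, 134.1]
tcp_rot: [0.0, 0.726, 0.687, -0.001]
wrist_force: [-2.3, -0.3, 5.7]
gripper_width: 0.0
t: 26.95
ee_pos: [536.4, -8.0, 134.1]
tcp_rot: [0.0, 0.726, 0.688, -0.001]
wrist_force: [-3.3, -0.1, 10.2]
gripper_width: -0.1
```

```bash
python3 -m crank '[{"xyz":[0,0,0.3],"rotation":[0,0,0],"jaw":-1},{"xyz":[0,0,0.6],"rotation":[0,0,0],"jaw":-1},{"xyz":[0,0,1],"rotation":[0,0,0],"jaw":-1},{"xyz":[0,0,1],"rotation":[0,0,0],"jaw":-1},{"xyz":[0,0,1],"rotation":[0,0,0],"jaw":-1}]'
python3 -m crank '[{"xyz":[0,0,-5],"rotation":[0,0,0],"jaw":-1},{"xyz":[0,0,-25],"rotation":[0,0,0],"jaw":-1},{"xyz":[0,0,-60],"rotation":[0,0,0],"jaw":-1},{"xyz":[0,-10,-100],"rotation":[0,0,0],"jaw":-1},{"xyz":[0,-40,-140],"rotation":[0,0,0],"jaw":-1}]'
python3 -m crank '[{"xyz":[30,-40,-5],"rotation":[0,0,0],"jaw":-1},{"xyz":[60,-80,-10],"rotation":[0,0,0],"jaw":-1},{"xyz":[90,-110,-10],"rotation":[0,0,0],"jaw":-1},{"xyz":[90,-110,-10],"rotation":[0,0,0],"jaw":-1},{"xyz":[90,-110,-10],"rotation":[0,0,0],"jaw":-1}]'
python3 snap.py s17 scene "(250,90,150,130)" 4.5
python3 snap.py d17 side "(285,170,155,155)" 3.8
```

```text
t: 27.45
ee_pos: [536.4, -8.0, 134.0]
tcp_rot: [0.0, 0.726, 0.688, -0.001]
wrist_force: [-4.9, 0.0, 15.7]
gripper_width: -0.3
t: 27.95
ee_pos: [497.1, -5.7, 272.1]
tcp_rot: [0.0, 0.726, 0.687, -0.001]
wrist_force: [-0.4, -0.1, 1.2]
gripper_width: 0.1
t: 28.45
ee_pos: [390.9, 90.8, 281.2]
tcp_rot: [0.0, 0.725, 0.688, -0.001]
wrist_force: [1.5, -0.8, -0.3]
gripper_width: 0.4
```

View pics/s17.png

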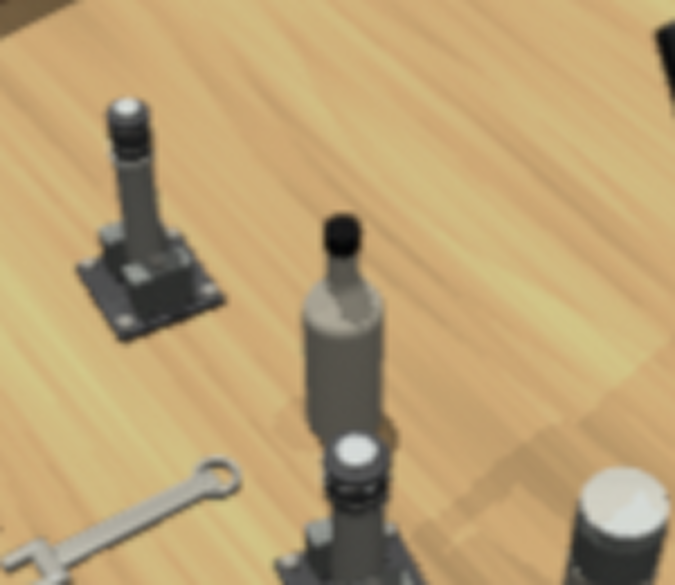

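View pics/d17.png

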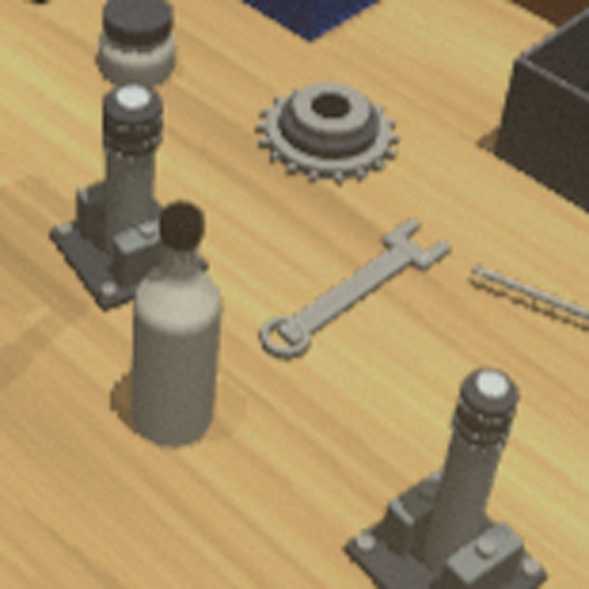

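View pics/s17_full.png

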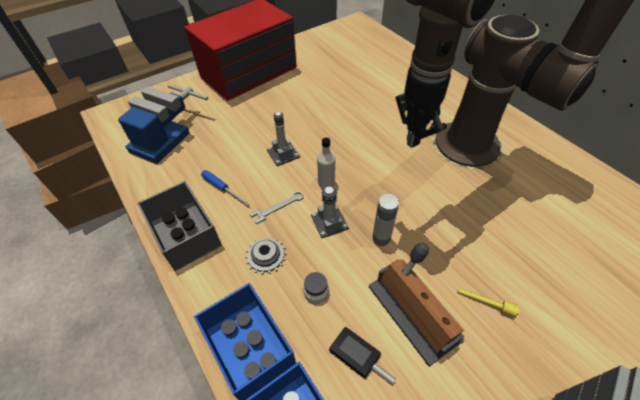

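The final views show both caps seated on their rims, at scene (279,118) and (329,192). The drift is still in the rack, the rest of the bench is untouched, and the arm is clear, so I'm handing in.

```bash
python3 -c "
from plant import job_done
print(job_done())"
```

```text
the job is handed in; nothing more can be done
None
```

Both fork rods are in and fully home: the slim rod in the narrow tube, then the stout rod in the wide tube. I released each one and pressed its cap down with the closed fingers, and handed in at about 28.5 s of the 72 s allowed.

**Seating:** the cap tops stopped at z = 154.0 mm (124 + 30) and z = 134.0–134.1 mm (104 + 30). There the pressing force rose past the 5 N piston drag, to 13.5 N and 15.7 N, with no further travel. I couldn't read the piston joints directly, so this rests on those heights, the forces and the pictures.

**Last pictures:** both caps sit on their rims, the drift is in the rack, the yellow look-alike and the other items appear unmoved, and the arm is clear.

**Disagreements:** the fixed cameras read the tube rims about 3–6 mm low, so I aimed with the wrist camera as well. The stout rod sat about 1.7° tilted in the grip; I corrected that before inserting, and a sideways force of about 4 N during insertion went away after a 1.3 mm shift.

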